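Fetch the egg cup from the back of the display and restore the display

ROBOT

A 6-joint arm with a two-finger parallel gripper is mounted at the origin on a cart in front of the work surface, level with it; the furniture and walls round the work are solid. World frame = base frame: x ahead of the robot, y to its left, z up, the work surface at z = 0. Lengths are in m, angles in rad, forces in N, time in s.
With the tool pointing down it reaches from about 0.375 to 0.9 m from the base axis. Payload 3.1 kg.
Tool frame: the origin (TCP) lies between the finger pads; the fingertips stand robot.finger_overhang ahead of it and the grasp point (between the pads) lies 3 mm ahead of it (robot.finger_overhang is the distance from the TCP to the fingertips, in m); z points along the fingers, y is the line along which they close (so a half turn about z gives the same grasp; the last joint's range is limited). The gripper opens to 87 mm and grips with 3 to 60 N. Pads are 19 mm wide; open, the fingers measure 117 mm over their backs; the gripper's body (75 mm by 190 mm) begins 51 mm behind the grasp point.
Start: joints at [-1.504, 0.527, 1.433, -0, 1.181, -0.178], TCP at [0.152, -0.606, 0.245] pointing down, gripper open.
Joint ranges: [-3.08, 3.08], [-0.75, 2.2], [0.22, 2.44], [-1.43, 4.57], [0, 2.65], [-2.85, 2.85]. Speed limits (rad/s): [2.79, 2.79, 3.14, 3.14, 3.14, 3.14].

INTERFACE

Orientations are given as a unit quaternion [x, y, z, w].
In Python, from rig import get_obs, vision, hand_in, nets, robot gives the robot as it stands.
- The arm moves only by the tool apply_moves, never from a script. Its argument "series" is a list of rows, each an object with "offset": the shift along the world's x, y, z in cm, a list of three; "rot": the turn, a rotation vector about the world's x, y, z in degrees, a list of three. A call has 1 to 20 rows; each row is the pose to reach, as a shift and turn from the pose commanded when the call began; what a row does not reach only later rows make up. A row lasts 1/10 s, in which the tool goes at most 50 mm and 8.59 degrees, less where a joint would pass 70% of its speed; a pose out of reach is approached as far as the arm can. A call with a gripper value outside its range is refused whole. "hand" is the opening, from 0 (shut) to 1 (fully open), set as the call begins (left out, the last holds). The fingers move at their own pace and stop on an object; "newtons" is the grip in N (left out, the last holds). Time passes only in rows, so rows that repeat a pose let the fingers close. It gives the time, the measured TCP pose, the force, the opening and the grip force at its end, in the units of the state.
- get_obs(): the state, without advancing time (a new reading comes with each control period).
- vision.camera(name): name is "side" or "top" or "wrist"; returns the picture (400x640x3 uint8, red, green, blue); there is no depth.
- vision.calibration(name): a dict with "K" (3x3 intrinsics, pixels), "R" (3x3) and "t" (3): a world point X has camera coordinates R X + t. Camera axes: x right, y down, z forward; pixel columns grow to the right and rows downward; lengths in m; the calibration is good to about 2 mm. A picture is of the moment at which its call begins: read the wrist's pose just before it. calibration takes no time and is no camera call; for the wrist camera it gives the pose at the moment of the call.
- hand_in(): hands the job in; it is judged then, once.
Trained networks look in the newest picture that a camera, given by its name, has taken for a name from the list of things; names that differ only in an ending like _2 or _b are one class to them, and where a whole thing is asked for, a point or a joint stands for the part that bears it (a point fixed in the world has none). Each returns a list of dicts, best first, with "conf" (0 to 1); they miss things now and then, are a little off and sometimes report something else, mostly with a low value. They report only what shows in the picture. A call takes as long as a camera call.
- nets.search_frame(camera, query): "centre" ([x, y, z] in m, in world coordinates, good to about 4 mm: the middle of the surface that is visible of it).
- nets.spot_point(camera, query): "centre" ([x, y, z] in m, in world coordinates, good to about 4 mm: a listed point, or the origin of a listed thing).
The state is a dict: "time": time; "q": joint angles; "joint_velocities": joint speeds; "joint_torque": joint torques, N m; "position": TCP position; "tool_rot": TCP orientation; "ft_force": force on the tool from outside, world axes, zero at the start; "moment": the same for the moment, N m; "grip_width": finger opening in m; "grip_force": force on a finger pad.
Only numpy, scipy, OpenCV 4.12 (cv2) and the standard library are available. Lean on these libraries where they do the work, as an engineer would, in place of code of your own. Each camera call takes 0.05 s, during which the arm holds its last target. There are 200 camera calls.

TASK

A customer wants to see the egg cup, which is hemmed in on the display stand. First clear the pepper shaker, the salt shaker and the tall cup to the blue clearing mat, all three standing upright there, without shifting the egg cup; then stand the egg cup upright in the middle of the round green show pad, and after that put the three back upright on the stand, each on the very spot where it stood before. Knock nothing over and leave the counter bell and the tea infuser where they are.

Things in the scene. Friction and masses are not known exactly. Their poses are not given: they have to be found in the camera images.
- egg_cup: the thing to fetch: low round open polished cup, nearly cylindrical, 43 mm diameter, 40 mm high, 0.08 kg; origin at the centre of its underside, z up along its axis. At the start it stands on the display stand with its back close to the stand's back rest and three taller things round it, about 4 to 10 mm away, so that fingers do not fit beside it until they are cleared
- pepper_shaker: black shaker with a light domed cap, round, widest 39 mm at the base and tapering slightly upwards, cap 26 mm wide from 56 mm up, 70 mm high, about 0.12 kg; origin at the centre of its underside, z up. Starts on one of the three outer spots of the stand
- salt_shaker: light grey shaker of the same shape and size as the pepper shaker (39 mm base, 70 mm high, closed domed cap 26 mm wide), about 0.12 kg; origin at the centre of its underside, z up. Starts on one of the three outer spots of the stand
- tall_cup: tall slim polished cup, round, open at the top, 42 mm diameter at the rim, 88 mm high, about 0.08 kg; origin at the centre of its underside, z up. Starts on one of the three outer spots of the stand
- display_stand: fixed round wooden plinth, 184 mm wide, 12 mm high; origin under its centre, x to its back. Felt spots at (x, y mm): inner (20, 0), the egg cup's; outer (-28, 0), (20, 48), (20, -48), where the other three start (within 2 mm, any order). Behind the inner spot a 40 mm wide back rest, front face at x = 48, top 60 mm above the counter. Grip side things along its x, the others along its y
- clearing_mat: fixed blue felt mat with light stitching, 260 mm (its x) by 120 mm (its y), 3 mm thick; origin at the centre of its underside. Room for the three things to stand in a row along its x; each thing's centre must be on the mat
- show_pad: fixed round green pad, 120 mm diameter, 6 mm thick, with a thin brass ring of 58 mm inlaid round its middle; origin at the centre of its underside
- counter_bell: bystander: small copper-coloured hand bell with a dark wooden grip, 59 mm diameter, 90 mm high, standing on the counter nearer the robot than the stand; origin at the centre of its underside
- tea_infuser: bystander: polished ball on a foot, 46 mm diameter, 79 mm high, standing on the counter behind the stand; origin at the centre of its underside

How it is judged:
By the outcome, as a careful person would: the job done as asked, in the order asked, and still so for the second after the job is handed in, with the robot touching nothing.
It also fails if it takes over 141 s, if anything falls off the work surface, if the arm or the gripper's body presses on something with over 40 N, if the wrist force passes 120 N, or if a joint passes its speed limit or range.

## Working session

There is one attempt and no reset: what is moved stays moved. The work goes in short steps, Python scripts to look and compute and a tool call to move; the robot and the scene stay as the last step left them, time stands still between calls to the robot, and variables do not carry over. Pictures are saved under pics/ and viewed, at most 18 in all, crops included, and the job is handed in when it is done.

Besides the shell and the picture viewer there is one more tool, called after "Request:" in YAML: its name, and indented under it one key for each argument. apply_moves: Moves the arm, as the interface text tells. Its arguments: {"type":"object","properties":{"series":{"type":"array"},"hand":{"type":"number"},"newtons":{"type":"number"}},"required":["series"]}

```bash
ls; mkdir -p pics
cat > h.py <<'E'
import numpy as np, cv2
from rig import get_obs, vision, nets, robot
def snap(c,f=None):
    im=vision.camera(c)
    if f: cv2.imwrite('pics/'+f,im[:,:,::-1])
    return im
E
python3 - <<'E'
from h import *
o=get_obs();print({k:np.round(v,3) for k,v in o.items()}, robot.finger_overhang)
a=snap('top','top1.png');b=snap('side','side1.png')
for c in('top','side'):
    for n in 'egg_cup pepper_shaker salt_shaker tall_cup display_stand clearing_mat show_pad counter_bell tea_infuser'.split():
        r=nets.spot_point(c,n)
        print(c,n,[(np.round(d['centre'],3).tolist(),round(d['conf'],2)) for d in r[:2]])
    k=vision.calibration(c);print(k)
print(get_obs()['time'])
E
```

```text
pics
{'time': np.float64(0.0), 'q': array([-1.504,  0.528,  1.434, -0.   ,  1.181, -0.179]), 'joint_velocities': array([-0.   , -0.001,  0.001, -0.   , -0.001, -0.   ]), 'joint_torque': array([ 2.0000e-03, -4.4004e+01, -1.7659e+01,  6.3000e-02,  5.8000e-02,
       -0.0000e+00]), 'position': array([ 0.151, -0.606,  0.244]), 'tool_rot': array([ 0.993,  0.122,  0.   , -0.001]), 'ft_force': array([-0.011, -0.093,  0.211]), 'moment': array([-0.01 ,  0.011,  0.022]), 'grip_force': np.float64(0.0), 'grip_width': np.float64(0.087)} 0.022
top egg_cup [([0.597, -0.058, 0.011], 0.58)]
top pepper_shaker [([0.605, -0.01, 0.014], 0.71)]
top salt_shaker [([0.589, -0.101, 0.012], 0.59)]
top tall_cup [([0.555, -0.047, 0.013], 0.7)]
top display_stand [([0.578, -0.048, 0.0], 0.95)]
top clearing_mat [([0.497, -0.289, -0.002], 0.63)]
top show_pad [([0.473, 0.264, 0.003], 0.74), ([0.554, -0.043, 0.013], 0.28)]
top counter_bell [([0.402, -0.03, 0.002], 0.73)]
top tea_infuser [([0.77, 0.121, -0.001], 0.88)]
{'K': array([[428.81859741,   0.        , 326.14003068],
       [  0.        , 428.81859741, 201.7210
[... 433 characters left out ...]
], 0.68)]
side tall_cup [([0.552, -0.045, 0.008], 0.7)]
side display_stand [([0.579, -0.049, -0.0], 0.8)]
side clearing_mat [([0.5, -0.291, -0.003], 0.73)]
side show_pad [([0.475, 0.265, -0.003], 0.66), ([0.5, -0.292, 0.001], 0.19)]
side counter_bell [([0.404, -0.03, 0.002], 0.84)]
side tea_infuser [([0.776, 0.116, 0.003], 0.66)]
{'K': array([[426.30989043,   0.        , 317.23336234],
       [  0.        , 426.30989043, 198.2857572 ],
       [  0.        ,   0.        ,   1.        ]]), 'R': array([[ 0.97364656, -0.22703254, -0.02164741],
       [-0.14569461, -0.54616811, -0.82490816],
       [ 0.17545787,  0.8063229 , -0.56485211]]), 't': array([-0.56291301,  0.10601239,  0.99657016])}
1.0
```

View pics/top1.png

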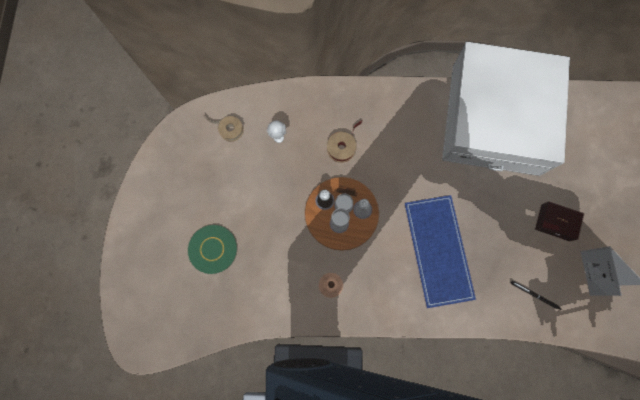

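View pics/side1.png

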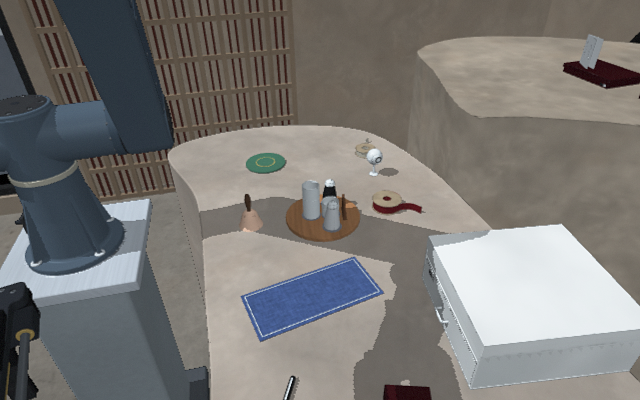

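The top view shows the stand at about (342,213), the mat at (440,251), the pad at (213,249), the bell at (331,285) and the infuser at (277,130). The side view agrees. The tall cup is at the front spot, pepper at +y and salt at −y, and the stand's yaw is about −12°. Next I'll move over the stand for a close wrist view.

Request:
apply_moves:
  series:
    - {"offset": [2,3,2],"rot": [0,0,-2]}
    - {"offset": [5,7,3],"rot": [0,0,-6]}
    - {"offset": [8,11,4],"rot": [0,0,-10]}
    - {"offset": [11,15,5],"rot": [0,0,-14]}
    - {"offset": [14,19,6],"rot": [0,0,-18]}
    - {"offset": [17,23,7],"rot": [0,0,-22]}
    - {"offset": [20,27,8],"rot": [0,0,-26]}
    - {"offset": [23,31,8],"rot": [0,0,-26]}
    - {"offset": [26,35,8],"rot": [0,0,-26]}
    - {"offset": [29,39,8],"rot": [0,0,-26]}
    - {"offset": [32,43,8],"rot": [0,0,-26]}
    - {"offset": [34,47,8],"rot": [0,0,-26]}
    - {"offset": [36,51,8],"rot": [0,0,-26]}
    - {"offset": [37,54,8],"rot": [0,0,-26]}
    - {"offset": [37,55,8],"rot": [0,0,-26]}
    - {"offset": [37,55,8],"rot": [0,0,-26]}
    - {"offset": [37,55,8],"rot": [0,0,-26]}
    - {"offset": [37,55,8],"rot": [0,0,-26]}
  hand: 1
  newtons: 15

```text
time: 2.8
position: [0.5212, -0.0578, 0.3246]
tool_rot: [0.994, -0.105, 0.0, 0.0]
ft_force: [-0.5, -0.1, -0.9]
grip_width: 0.0873
grip_force: 0.0
```

Run:
```python
from h import *
o=get_obs();print(np.round(o['position'],4),np.round(o['tool_rot'],4),np.round(o['q'],3))
k=vision.calibration('wrist');print(k, -k['R'].T@k['t'])
snap('wrist','w1.png')
for n in 'egg_cup pepper_shaker salt_shaker tall_cup display_stand clearing_mat show_pad counter_bell'.split():
    r=nets.spot_point('wrist',n); print(n,[(np.round(d['centre'],4).tolist(),round(d['conf'],2)) for d in r[:2]])
```

```text
[ 0.5212 -0.0578  0.3246] [ 9.944e-01 -1.052e-01  0.000e+00  3.000e-04] [-3.230e-01  3.000e-01  1.579e+00 -1.000e-03  1.262e+00  1.459e+00]
{'K': array([[297.62585585,   0.        , 316.75439378],
       [  0.        , 297.62585585, 197.58653039],
       [  0.        ,   0.        ,   1.        ]]), 'R': array([[-2.09290016e-01, -9.77853206e-01,  8.92930447e-04],
       [-9.44579519e-01,  2.02404460e-01,  2.58460763e-01],
       [-2.52917419e-01,  5.32498135e-02, -9.66021344e-01]]), 't': array([0.05219676, 0.45216629, 0.60354842])} [ 0.59067918 -0.07261855  0.4661268 ]
egg_cup [([0.5958, -0.0527, 0.014], 0.89)]
pepper_shaker [([0.6048, -0.0056, 0.0116], 0.7), ([0.5814, -0.0472, 0.0004], 0.69)]
salt_shaker [([0.4765, 0.263, -0.0009], 0.72), ([0.587, -0.1008, 0.0098], 0.7)]
tall_cup [([0.5539, -0.0465, 0.0083], 0.8), ([0.5862, -0.0987, 0.0099], 0.28)]
display_stand [([0.5846, -0.0481, 0.0008], 0.69)]
clearing_mat [([0.4953, -0.2919, -0.0005], 0.74)]
show_pad [([0.4761, 0.2615, -0.0019], 0.83)]
counter_bell [([0.4067, -0.032, -0.0], 0.94)]
```

View pics/w1.png

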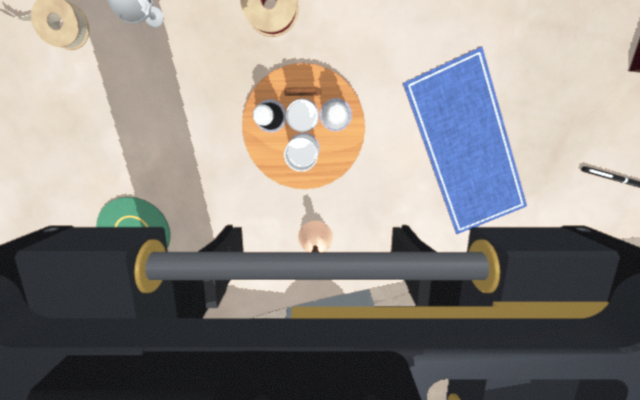

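The wrist view shows the stand disc centred at about (303,125), with the back rest at (303,91). Pepper is at (268,115), the egg cup at (302,115), salt at (336,114), the tall cup's rim at (301,153), and the mat's corners are clear. I'll fit the geometry from the pixels and the network points.

```bash
cat >> h.py <<'E'
def back(uv,z,k):
    uv=np.atleast_2d(np.asarray(uv,float)); d=np.c_[uv,np.ones(len(uv))]@np.linalg.inv(k['K']).T@k['R']; c=-k['R'].T@k['t']
    return (c+d*((z-c[2])/d[:,2])[:,None])[:,:2]
def proj(P,k):
    q=np.atleast_2d(P)@k['R'].T+k['t']; q=q@k['K'].T; return q[:,:2]/q[:,2:]
def disc(im,k,lo,hi,z,r,near):
    from scipy.optimize import least_squares
    h=cv2.cvtColor(im,cv2.COLOR_RGB2HSV); m=cv2.inRange(h,np.array(lo),np.array(hi))
    m=cv2.morphologyEx(m,cv2.MORPH_OPEN,np.ones((3,3)))
    cs=cv2.findContours(m,cv2.RETR_EXTERNAL,cv2.CHAIN_APPROX_NONE)[0]
    u=proj([*near,z],k)[0]; cs=[c for c in cs if cv2.contourArea(c)>150]
    c=min(cs,key=lambda c:np.linalg.norm(c[:,0].mean(0)-u))
    p=back(c[:,0],z,k); f=least_squares(lambda x:np.hypot(*(p-x[:2]).T)-x[2],[*near,r],loss='soft_l1',f_scale=.001)
    return f.x, np.median(abs(f.fun)), c
E
python3 - <<'E'
from h import *
from scipy.optimize import least_squares
P={c:vision.calibration(c) for c in('wrist','top','side')}
I={'wrist':'w1','top':'top1','side':'side1'}
I={c:cv2.imread(f'pics/{f}.png')[:,:,::-1].copy() for c,f in I.items()}
for c in('wrist','top','side'):
    h=cv2.cvtColor(I[c],cv2.COLOR_RGB2HSV)
    for n,X in dict(wood=[.55,-.1,.012],wood2=[.51,-.06,.012],mat=[.5,-.29,.003],pad=[.47,.235,.006],ctr=[.52,-.17,0]).items():
        u=proj(X,P[c])[0].astype(int)
        print(c,n,u,h[u[1],u[0]] if 0<=u[1]<400 and 0<=u[0]<640 else None)
    try: print(c,'stand',disc(I[c],P[c],(5,125,50),(16,255,255),.012,.092,(.58,-.048))[:2])
    except Exception as e: print(e)
    try: print(c,'pad',disc(I[c],P[c],(60,80,30),(85,255,255),.006,.06,(.475,.264))[:2])
    except Exception as e: print(e)
    m=cv2.inRange(h,np.array((105,90,40)),np.array((125,255,255)))
    cs=max(cv2.findContours(m,cv2.RETR_EXTERNAL,cv2.CHAIN_APPROX_NONE)[0],key=cv2.contourArea)
    w=back(cs[:,0],.003,P[c]).astype(np.float32); print(c,'mat',cv2.minAreaRect(w))
# network fit of stand
pts={(-28,0):[(.555,-.047),(.552,-.045),(.5539,-.0465)],(20,48):[(.605,-.01),(.611,-.008),(.6048,-.0056)],(20,-48):[(.589,-.101),(.587,-.098),(.587,-.1008)],(20,0):[(.597,-.058),(.599,-.052),(.5958,-.0527)],(0,0):[(.578,-.048),(.579,-.049),(.5846,-.0481)]}
A=np.array([k for k,v in pts.items() for _ in v])/1000;B=np.array([p for v in pts.values() for p in v])
rot=lambda a:np.array([[np.cos(a),-np.sin(a)],[np.sin(a),np.cos(a)]])
f=least_squares(lambda x:(A@rot(x[2]).T+x[:2]-B).ravel(),[.58,-.05,-.2],loss='soft_l1',f_scale=.003)
print(f.x[:2],np.degrees(f.x[2]))
E
```

```text
wrist wood [340 141] [ 15 134 243]
wrist wood2 [320 172] [ 14 137 233]
wrist mat [467 147] [110 132 208]
wrist pad [150 232] [120  22  46]
wrist ctr [388 150] [ 16  25 244]
wrist stand (array([ 0.58024469, -0.04829416,  0.08889887]), np.float64(0.00041090900237265165))
wrist pad (array([0.48996359, 0.26261864, 0.01246758]), np.float64(0.003492040665416936))
wrist mat ((0.4987659454345703, -0.29021114110946655), (0.2599961757659912, 0.11799538135528564), 12.313884735107422)
top wood [361 225] [ 11 142  99]
top wood2 [345 240] [ 13 133  92]
top mat [438 249] [112 139 119]
top pad [222 251] [ 28 101 126]
top ctr [389 239] [ 13  43 154]
top stand (array([ 0.57865559, -0.04841572,  0.08839779]), np.float64(0.0005237605980252871))
top pad (array([0.47648655, 0.26222321, 0.05629244]), np.float64(0.00046996693089938757))
top mat ((0.49924707412719727, -0.28999555110931396), (0.25792062282562256, 0.11729606240987778), 12.236510276794434)
side wood [315 228] [ 14 125 116]
side wood2 [295 220] [ 13 119 105]
side mat [312 293] [111 131 144]
side pad [263 166] [ 38  72 124]
side ctr [309 253] [ 15  29 177]
min() iterable argument is empty
side pad (array([0.47699563, 0.25665138, 0.0572232 ]), np.float64(0.001035185791102608))
side mat ((0.4988419711589813, -0.2926163077354431), (0.25819310545921326, 0.1186273917555809), 12.183313369750977)
[ 0.57871459 -0.04990828] -11.508126806808383
```

Request:
apply_moves:
  series:
    - {"offset": [0.3,0.4,-3]}
    - {"offset": [0.5,0.8,-6]}
    - {"offset": [0.5,1,-9]}
    - {"offset": [0.5,1,-11]}
    - {"offset": [0.5,1,-11]}
    - {"offset": [0.5,1,-11]}

```text
schema error: expected keys offset, rot
```

Run:
```python
from h import *
import json
k=vision.calibration('wrist'); im=snap('wrist','w2.png')
json.dump({a:b.tolist() for a,b in k.items()},open('k2.json','w'))
print(get_obs()['position'])
for n in 'egg_cup pepper_shaker salt_shaker tall_cup display_stand'.split():
    r=nets.spot_point('wrist',n); print(n,[(np.round(d['centre'],4).tolist(),round(d['conf'],2)) for d in r[:2]])
print(disc(im,k,(5,110,50),(16,255,255),.012,.092,(.58,-.048))[:2])
c=im[20:220,200:440]; cv2.imwrite('pics/w2c.png',cv2.resize(c,None,fx=3.3,fy=3,interpolation=cv2.INTER_CUBIC)[:,:,::-1])
```

```text
[ 0.52147266 -0.05648007  0.32454149]
egg_cup [([0.5961, -0.0554, 0.0148], 0.9)]
pepper_shaker [([0.6073, -0.0067, 0.0118], 0.83)]
salt_shaker [([0.5893, -0.1035, 0.0082], 0.57)]
tall_cup [([0.5538, -0.0467, 0.0101], 0.58)]
display_stand [([0.5864, -0.0481, 0.0008], 0.85)]
(array([ 0.57984152, -0.0498131 ,  0.08961129]), np.float64(0.0004034420093185359))
```

View pics/w2c.png

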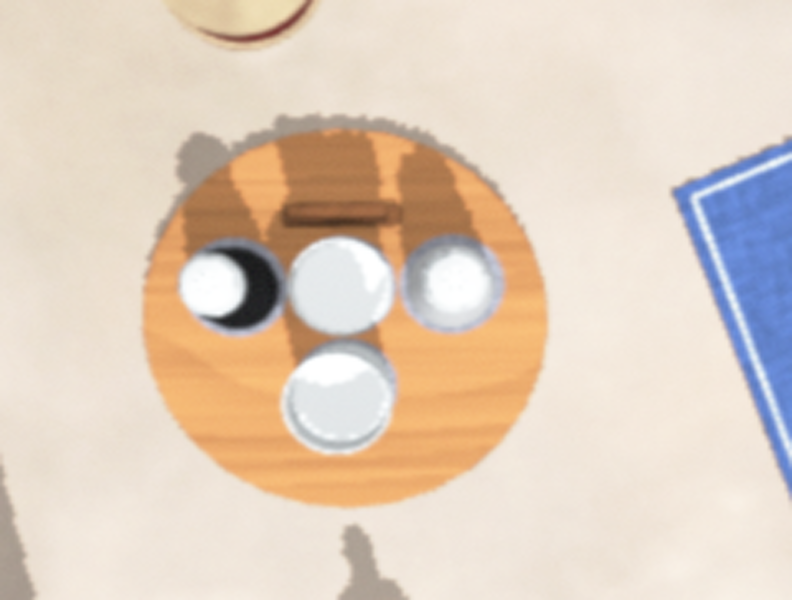

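The move was refused because every row needs "rot". The crop is still clear, with the cap, the rims and the back rest all resolved. I'll descend for the second viewpoint.

Request:
apply_moves:
  series:
    - {"offset": [0.3,0.4,-3],"rot": [0,0,0]}
    - {"offset": [0.5,0.6,-6],"rot": [0,0,0]}
    - {"offset": [0.5,0.6,-9],"rot": [0,0,0]}
    - {"offset": [0.5,0.6,-11],"rot": [0,0,0]}
    - {"offset": [0.5,0.6,-11],"rot": [0,0,0]}
    - {"offset": [0.5,0.6,-11],"rot": [0,0,0]}

```text
time: 4.15
position: [0.5268, -0.0504, 0.2148]
tool_rot: [0.995, -0.104, -0.0, -0.0]
ft_force: [0.5, 0.8, 0.3]
grip_width: 0.0867
grip_force: 0.0
```

Run:
```python
from h import *
import json
k=vision.calibration('wrist'); im=snap('wrist','w3.png')
json.dump({a:b.tolist() for a,b in k.items()},open('k3.json','w'))
print(get_obs()['position'])
for n in 'egg_cup pepper_shaker salt_shaker tall_cup display_stand'.split():
    r=nets.spot_point('wrist',n); print(n,[(np.round(d['centre'],4).tolist(),round(d['conf'],2)) for d in r[:2]])
print(disc(im,k,(5,110,50),(16,255,255),.012,.092,(.58,-.048))[:2])
u=proj([.578,-.048,.05],k)[0].astype(int); print(u)
x0,y0=max(0,u[0]-120),max(0,u[1]-100); print(x0,y0)
c=im[y0:y0+200,x0:x0+240]; cv2.imwrite('pics/w3c.png',cv2.resize(c,(720,600),interpolation=cv2.INTER_CUBIC)[:,:,::-1])
```

```text
[ 0.52737626 -0.05055372  0.21551145]
egg_cup [([0.5939, -0.0513, 0.0163], 0.76), ([0.4974, -0.29, -0.0033], 0.19)]
pepper_shaker [([0.6071, -0.0056, 0.011], 0.72), ([0.5877, -0.102, 0.0088], 0.39)]
salt_shaker [([0.5884, -0.0993, 0.0101], 0.62)]
tall_cup [([0.5537, -0.0461, 0.012], 0.81)]
display_stand [([0.5845, -0.0496, -0.0013], 0.67)]
(array([ 0.57984107, -0.0499074 ,  0.08997983]), np.float64(0.0002693830483990328))
[303 139]
183 39
```

View pics/w3c.png

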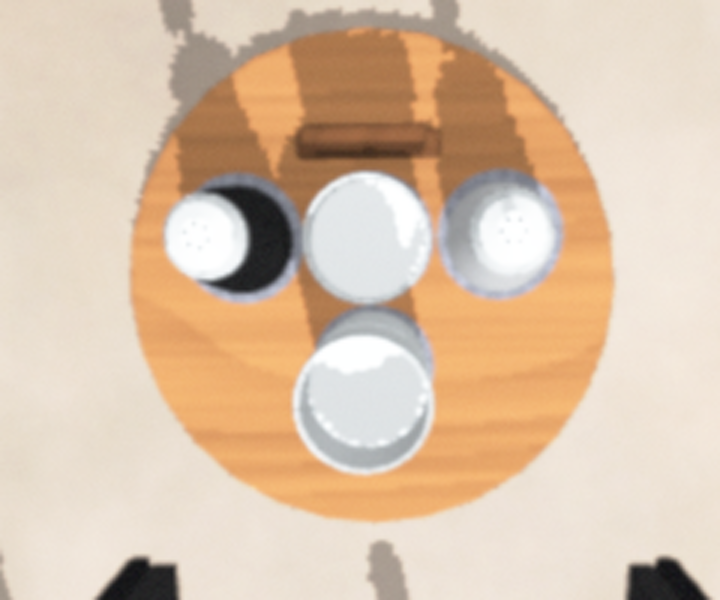

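In the w3 crop the tall cup's rim is centred at (364,403), the egg cup at (367,238), the pepper cap at (206,237) with its base at (240,238), and the salt cap at (513,231) with its base at (501,234). I'll triangulate these against the w2 crop.

Run:
```python
from h import *
import json
from scipy.optimize import least_squares
K=[{a:np.array(b) for a,b in json.load(open(f'k{i}.json')).items()} for i in(2,3)]
f2=lambda u,v:np.array([200+u/3.3,20+v/3]); f3=lambda u,v:np.array([183+u/3,39+v/3])
T=dict(tall=((340,398),(364,403),.1),egg=((341,286),(367,238),.052),pep=((212,286),(206,237),.08),salt=((460,286),(513,231),.08),pepbase=((234,287),(240,238),.012),saltbase=((452,284),(501,234),.012))
for n,(a,b,z) in T.items():
    a,b=f2(*a),f3(*b)
    X=cv2.triangulatePoints(*[k['K']@np.c_[k['R'],k['t']] for k in K],a.reshape(2,1),b.reshape(2,1))[:,0]
    print(n,'tri',np.round(X[:3]/X[3],4),'at known z',back(a,z,K[0])[0].round(4),back(b,z,K[1])[0].round(4))
s=np.array([.5798,-.0490])
for y in(-10,-11,-12,-13):
    a=np.radians(y);R=np.array([[np.cos(a),-np.sin(a)],[np.sin(a),np.cos(a)]])
    print(y,[(s+R@np.array(p)/1000).round(4).tolist() for p in((-28,0),(20,0),(20,48),(20,-48))])
l,r=[back(f3(*p),.06,K[1])[0] for p in((297,140),(439,140))];print('rest',l,r,np.degrees(np.arctan2(*(l-r)[::-1]))-90,np.hypot(*(l-r)))
a=np.radians(12.25);m=np.array([.499,-.2905]);print([(m+d*np.array([np.cos(a),np.sin(a)])).round(4) for d in(-.085,0,.08)])
```

```text
tall tri [ 0.5566 -0.0474  0.1227] at known z [ 0.5543 -0.0465] [ 0.5529 -0.045 ]
egg tri [ 0.5986 -0.0529  0.012 ] at known z [ 0.598  -0.0546] [ 0.5983 -0.0542]
pep tri [ 0.6082 -0.0073  0.0759] at known z [ 0.6076 -0.008 ] [ 0.6083 -0.0082]
salt tri [ 0.5889 -0.1036  0.0326] at known z [ 0.5881 -0.0999] [ 0.591  -0.0982]
pepbase tri [ 0.6085 -0.0053  0.0051] at known z [ 0.6081 -0.0062] [ 0.6083 -0.0064]
saltbase tri [ 0.5895 -0.1015  0.0146] at known z [ 0.5893 -0.1016] [ 0.5896 -0.1018]
-10 [[0.5522, -0.0441], [0.5995, -0.0525], [0.6078, -0.0052], [0.5912, -0.0997]]
-11 [[0.5523, -0.0437], [0.5994, -0.0528], [0.6086, -0.0057], [0.5903, -0.0999]]
-12 [[0.5524, -0.0432], [0.5994, -0.0532], [0.6093, -0.0062], [0.5894, -0.1001]]
-13 [[0.5525, -0.0427], [0.5993, -0.0535], [0.6101, -0.0067], [0.5885, -0.1003]]
rest [ 0.63158952 -0.03948425] [ 0.62240349 -0.08283649] -11.963612184235146 0.04431478236181003
[array([ 0.4159, -0.3085]), array([ 0.499 , -0.2905]), array([ 0.5772, -0.2735])]
```

The positions agree to about 1–2 mm, with yaw −12°: tall cup (.5535,−.0455), egg cup (.5985,−.0535), pepper (.608,−.0065), salt (.5895,−.1008). I'll take the tall cup first.

Request:
apply_moves:
  series:
    - {"offset": [1,0.2,-1],"rot": [0,0,0]}
    - {"offset": [2.65,0.5,-2],"rot": [0,0,0]}
    - {"offset": [2.65,0.5,-4.5],"rot": [0,0,0]}
    - {"offset": [2.65,0.5,-7],"rot": [0,0,0]}
    - {"offset": [2.65,0.5,-9.5],"rot": [0,0,0]}
    - {"offset": [2.65,0.5,-12],"rot": [0,0,0]}
    - {"offset": [2.65,0.5,-14],"rot": [0,0,0]}
    - {"offset": [2.65,0.5,-15],"rot": [0,0,0]}
    - {"offset": [2.65,0.5,-15],"rot": [0,0,0]}
    - {"offset": [2.65,0.5,-15],"rot": [0,0,0]}
    - {"offset": [2.65,0.5,-15],"rot": [0,0,0]}

```text
time: 5.55
position: [0.554, -0.0455, 0.0655]
tool_rot: [0.995, -0.104, 0.001, 0.0]
ft_force: [0.8, -0.3, 0.0]
grip_width: 0.087
grip_force: 0.0
```

Run:
```python
from h import *
o=get_obs();print(o['position'],o['ft_force'],o['time'])
k=vision.calibration('wrist'); im=snap('wrist','w4.png')
c=im[100:320,180:460]; cv2.imwrite('pics/w4c.png',cv2.resize(c,(763,600),interpolation=cv2.INTER_CUBIC)[:,:,::-1])
```

```text
[ 0.55397235 -0.04552446  0.06553736] [ 0.8395475  -0.30793402  0.03666645] 5.55
```

View pics/w4c.png

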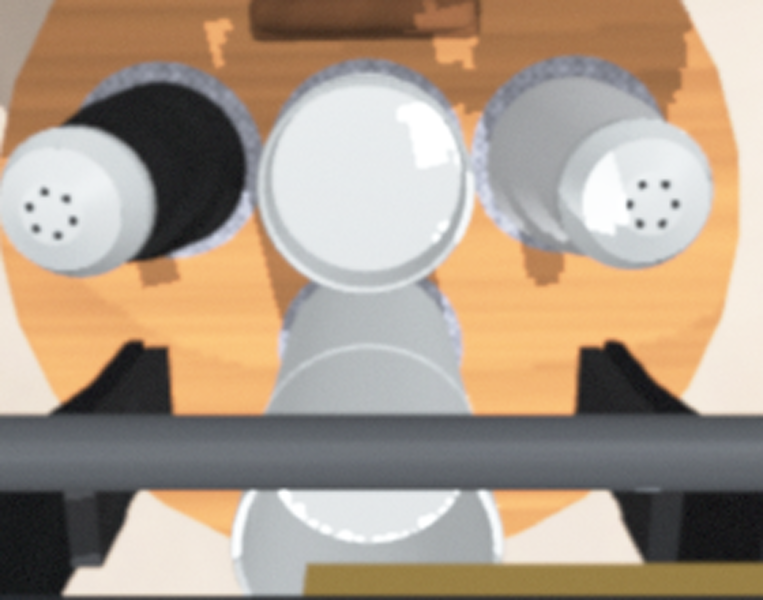

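The cup sits between the fingers about 1 mm to the left of centre (body middle at 371 px, finger middle at 375 px). I'll shift 0.8 mm and close.

Request:
apply_moves:
  series:
    - {"offset": [0,0.08,0],"rot": [0,0,0]}
    - {"offset": [0,0.08,0],"rot": [0,0,0]}
    - {"offset": [0,0.08,0],"rot": [0,0,0]}
    - {"offset": [0,0.08,0],"rot": [0,0,0]}

```text
time: 6.0
position: [0.5531, -0.0445, 0.0648]
tool_rot: [0.995, -0.104, 0.0, 0.0]
ft_force: [0.6, -0.0, 0.8]
grip_width: 0.087
grip_force: 0.0
```

Request:
apply_moves:
  series:
    - {"offset": [0,0,0],"rot": [0,0,0]}
    - {"offset": [0,0,0],"rot": [0,0,0]}
    - {"offset": [0,0,0],"rot": [0,0,0]}
    - {"offset": [0,0,0],"rot": [0,0,0]}
    - {"offset": [0,0,0],"rot": [0,0,0]}
    - {"offset": [0,0,0],"rot": [0,0,0]}
    - {"offset": [0,0,0],"rot": [0,0,0]}
    - {"offset": [0,0,0],"rot": [0,0,0]}
    - {"offset": [0,0,0],"rot": [0,0,0]}
    - {"offset": [0,0,0],"rot": [0,0,0]}
  hand: 0
  newtons: 15

```text
time: 7.0
position: [0.553, -0.0445, 0.0645]
tool_rot: [0.995, -0.104, -0.0, -0.0]
ft_force: [0.1, 0.6, -0.4]
grip_width: 0.0404
grip_force: 15.0
```

Request:
apply_moves:
  series:
    - {"offset": [0,0,1],"rot": [0,0,0]}
    - {"offset": [0,0,3],"rot": [0,0,0]}
    - {"offset": [0,0,6],"rot": [0,0,0]}
    - {"offset": [0,0,9],"rot": [0,0,0]}
    - {"offset": [-1,-2,11],"rot": [0,0,0]}
    - {"offset": [-2.6,-5,11],"rot": [0,0,0]}
    - {"offset": [-4.2,-8,11],"rot": [0,0,0]}
    - {"offset": [-5.8,-11,11],"rot": [0,0,0]}
    - {"offset": [-7.3,-14,11],"rot": [0,0,0]}
    - {"offset": [-8.9,-17,11],"rot": [0,0,0]}
    - {"offset": [-10.4,-20,10],"rot": [0,0,0]}
    - {"offset": [-12,-23,8],"rot": [0,0,0]}
    - {"offset": [-13.2,-25.5,6],"rot": [0,0,0]}
    - {"offset": [-13.7,-26.4,4],"rot": [0,0,0]}
    - {"offset": [-13.7,-26.4,2],"rot": [0,0,0]}
    - {"offset": [-13.7,-26.4,0.5],"rot": [0,0,0]}
    - {"offset": [-13.7,-26.4,-0.4],"rot": [0,0,0]}
    - {"offset": [-13.7,-26.4,-0.8],"rot": [0,0,0]}
    - {"offset": [-13.7,-26.4,-0.8],"rot": [0,0,0]}
    - {"offset": [-13.7,-26.4,-0.8],"rot": [0,0,0]}

```text
time: 9.0
position: [0.4165, -0.3088, 0.0572]
tool_rot: [0.995, -0.104, 0.0, 0.0]
ft_force: [0.3, 0.8, -1.3]
grip_width: 0.0405
grip_force: 15.0
```

Run:
```python
from h import *
o=get_obs();print(o['position'],o['ft_force'],o['time'],o['grip_width'])
a=snap('top');b=snap('side')
k=vision.calibration('side');u=proj([.416,-.3085,.05],k)[0].astype(int);v=proj([.58,-.05,.03],k)[0].astype(int);print(u,v)
c=lambda p,w,h,im,f:cv2.resize(im[max(0,p[1]-h):p[1]+h,max(0,p[0]-w):p[0]+w],(2*w*f,2*h*f),interpolation=cv2.INTER_CUBIC)
cv2.imwrite('pics/p5.png',np.hstack([c(u,50,75,b,4),c(v,50,75,b,4)])[:,:,::-1])
for n in('tall_cup','egg_cup'):
  for cam in('side','top'): print(n,cam,[(np.round(d['centre'],4).tolist(),round(d['conf'],2)) for d in nets.spot_point(cam,n)[:1]])
```

```text
[ 0.41645308 -0.30875995  0.05719911] [ 0.27599752  0.81636905 -1.26713743] 9.0 0.04049665373587169
[269 291] [322 208]
tall_cup side [([0.4171, -0.3105, 0.0035], 0.55)]
tall_cup top []
egg_cup side [([0.5962, -0.0498, 0.0084], 0.72)]
egg_cup top [([0.5953, -0.0559, 0.0108], 0.61)]
```

View pics/p5.png

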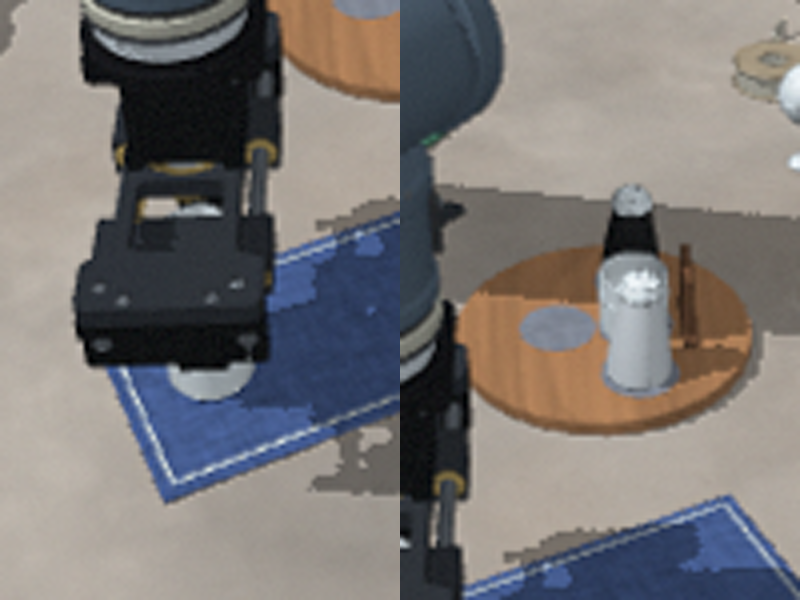

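The tall cup is upright over the mat and the stand is otherwise undisturbed. I'll lower 1 mm and release.

Request:
apply_moves:
  series:
    - {"offset": [0,0,-0.1],"rot": [0,0,0]}
    - {"offset": [0,0,-0.1],"rot": [0,0,0]}
    - {"offset": [0,0,-0.1],"rot": [0,0,0]}

```text
time: 9.6
position: [0.416, -0.3085, 0.0555]
tool_rot: [0.995, -0.104, -0.0, -0.0]
ft_force: [-0.2, 0.0, -0.7]
grip_width: 0.0402
grip_force: 15.0
```

Request:
apply_moves:
  series:
    - {"offset": [0,0,0],"rot": [0,0,0]}
    - {"offset": [0,0,0],"rot": [0,0,0]}
    - {"offset": [0,0,0],"rot": [0,0,0]}
    - {"offset": [0,0,0],"rot": [0,0,0]}
    - {"offset": [0,0,0],"rot": [0,0,0]}
    - {"offset": [0,0,0],"rot": [0,0,0]}
    - {"offset": [0,0,0.5],"rot": [0,0,0]}
    - {"offset": [0,0,2],"rot": [0,0,0]}
    - {"offset": [0,0,5],"rot": [0,0,0]}
    - {"offset": [0,0,8.5],"rot": [0,0,0]}
    - {"offset": [0,0,12],"rot": [0,0,0]}
    - {"offset": [0,0,12.5],"rot": [0,0,0]}
  hand: 1

```text
time: 10.8
position: [0.4178, -0.3104, 0.1848]
tool_rot: [0.995, -0.104, 0.003, 0.003]
ft_force: [-0.2, -0.3, 0.8]
grip_width: 0.0871
grip_force: 0.0
```

Request:
apply_moves:
  series:
    - {"offset": [1.5,1.8,0.3],"rot": [0,0,7]}
    - {"offset": [3,3.6,0.3],"rot": [0,0,14]}
    - {"offset": [4.5,5.4,0.3],"rot": [0,0,21]}
    - {"offset": [6,7.2,0.3],"rot": [0,0,28]}
    - {"offset": [7.5,9,0.3],"rot": [0,0,35]}
    - {"offset": [9,10.8,0.3],"rot": [0,0,42]}
    - {"offset": [10.5,12.6,0.3],"rot": [0,0,49]}
    - {"offset": [12,14.4,0.3],"rot": [0,0,56]}
    - {"offset": [13.5,16.2,0.3],"rot": [0,0,63]}
    - {"offset": [15,18,0.3],"rot": [0,0,70]}
    - {"offset": [16.2,19.5,0.3],"rot": [0,0,77]}
    - {"offset": [17,20.5,0.3],"rot": [0,0,84]}
    - {"offset": [17.3,20.8,0.3],"rot": [0,0,90]}
    - {"offset": [17.3,20.8,-2],"rot": [0,0,90]}
    - {"offset": [17.3,20.8,-4],"rot": [0,0,90]}
    - {"offset": [17.3,20.8,-4],"rot": [0,0,90]}
    - {"offset": [17.3,20.8,-4],"rot": [0,0,90]}

```text
time: 12.5
position: [0.5885, -0.1004, 0.14]
tool_rot: [0.777, 0.629, -0.0, -0.001]
ft_force: [-0.3, -0.0, -0.4]
grip_width: 0.0872
grip_force: 0.0
```

```bash
cat >> h.py <<'E'
def pic2(f,X=None,s=3,w=130,hh=100):
    o=get_obs();print(o['position'].round(4),np.array(o['tool_rot']).round(3),o['ft_force'].round(1),o['time'])
    k=vision.calibration('wrist');im=snap('wrist')
    for n,P in (X or {}).items():
        print(n,proj(P,k)[0].round(1))
    u=proj(o['position']-[0,0,.02],k)[0].astype(int)
    x0,y0=max(0,min(640-2*w,u[0]-w)),max(0,min(400-2*hh,u[1]-int(1.4*hh)));print('crop0',x0,y0)
    cv2.imwrite('pics/'+f,cv2.resize(im[y0:y0+2*hh,x0:x0+2*w],None,fx=s,fy=s,interpolation=cv2.INTER_CUBIC)[:,:,::-1])
    return im,k
E
python3 - <<'E'
from h import *
pic2('w6.png',dict(salttop=[.5895,-.1008,.082],saltbase=[.5895,-.1008,.012]))
for n in('tall_cup',):
  for cam in('side',): snap(cam); print(n,cam,[(np.round(d['centre'],4).tolist(),round(d['conf'],2)) for d in nets.spot_point(cam,n)[:1]])
E
```

```text
[ 0.5885 -0.1004  0.14  ] [ 0.777  0.629 -0.    -0.001] [-0.3 -0.  -0.4] 12.5
salttop [317.5 221. ]
saltbase [317.5 196. ]
crop0 185 102
tall_cup side [([0.4163, -0.3101, 0.0022], 0.6)]
```

View pics/w6.png

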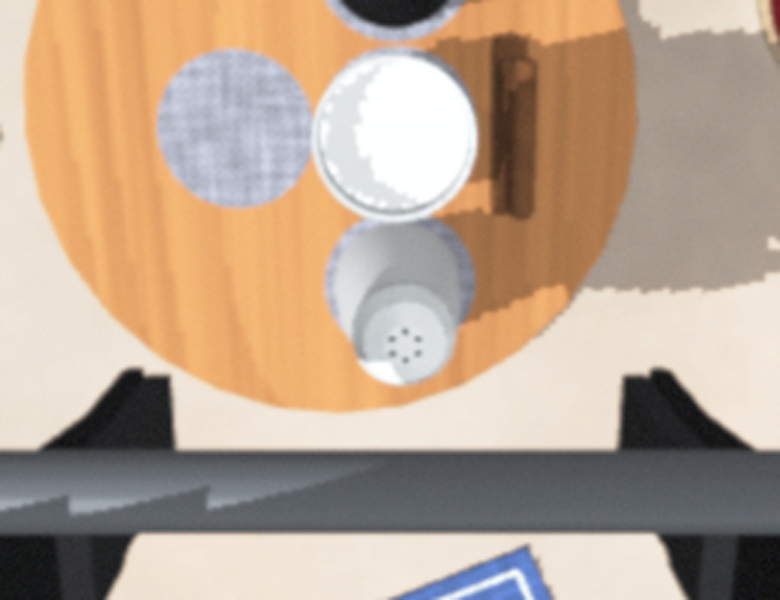

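Salt lies about 1 mm to the right of the finger middle: cap centre at (320,217) px, finger middle at 317.3 px. I'll nudge and descend.

Request:
apply_moves:
  series:
    - {"offset": [0.12,0,-1],"rot": [0,0,0]}
    - {"offset": [0.12,0.05,-3],"rot": [0,0,0]}
    - {"offset": [0.12,0.05,-5],"rot": [0,0,0]}
    - {"offset": [0.12,0.05,-7],"rot": [0,0,0]}
    - {"offset": [0.12,0.05,-8.1],"rot": [0,0,0]}
    - {"offset": [0.12,0.05,-8.1],"rot": [0,0,0]}
    - {"offset": [0.12,0.05,-8.1],"rot": [0,0,0]}
    - {"offset": [0.12,0.05,-8.1],"rot": [0,0,0]}

```text
time: 13.45
position: [0.591, -0.1003, 0.0605]
tool_rot: [0.777, 0.63, 0.001, 0.001]
ft_force: [0.1, -0.2, -0.0]
grip_width: 0.087
grip_force: 0.0
```

Run:
```python
from h import *
pic2('w7.png',dict(salttop=[.5905,-.1008,.082],saltbase=[.5905,-.1008,.012]))
```

```text
[ 0.591  -0.1003  0.0605] [0.777 0.63  0.001 0.001] [ 0.1 -0.2 -0. ] 13.45
salttop [314.5 280.6]
saltbase [315.1 226.1]
crop0 185 102
```

View pics/w7.png

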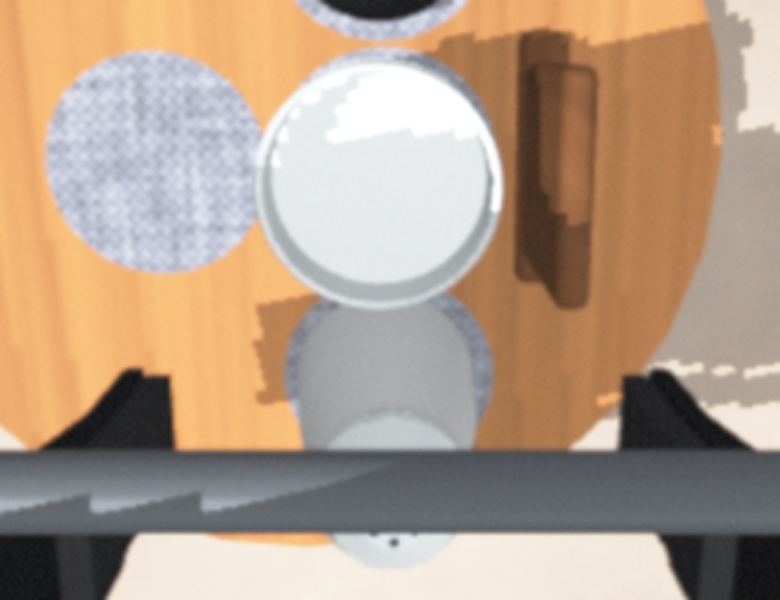

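Now salt lies about 1.2 mm left of the finger middle (cap 393, body about 388, fingers 397). I'll shift back 1.2 mm and close.

Request:
apply_moves:
  series:
    - {"offset": [-0.12,0.02,-0.1],"rot": [0,0,0]}
    - {"offset": [-0.12,0.02,-0.1],"rot": [0,0,0]}
    - {"offset": [-0.12,0.02,-0.1],"rot": [0,0,0]}
    - {"offset": [-0.12,0.02,-0.1],"rot": [0,0,0]}

```text
time: 13.9
position: [0.5891, -0.0998, 0.0587]
tool_rot: [0.777, 0.629, 0.0, 0.0]
ft_force: [-0.7, 0.3, -0.7]
grip_width: 0.0873
grip_force: 0.0
```

Request:
apply_moves:
  series:
    - {"offset": [0,0,0],"rot": [0,0,0]}
    - {"offset": [0,0,0],"rot": [0,0,0]}
    - {"offset": [0,0,0],"rot": [0,0,0]}
    - {"offset": [0,0,0],"rot": [0,0,0]}
    - {"offset": [0,0,0],"rot": [0,0,0]}
    - {"offset": [0,0,0],"rot": [0,0,0]}
    - {"offset": [0,0,0],"rot": [0,0,0]}
    - {"offset": [0,0,0],"rot": [0,0,0]}
    - {"offset": [0,0,0],"rot": [0,0,0]}
    - {"offset": [0,0,0],"rot": [0,0,0]}
  hand: 0
  newtons: 15

```text
time: 14.9
position: [0.5891, -0.0999, 0.0585]
tool_rot: [0.777, 0.629, 0.0, 0.0]
ft_force: [0.4, 0.1, -0.9]
grip_width: 0.0315
grip_force: 14.8
```

Request:
apply_moves:
  series:
    - {"offset": [0,0,1],"rot": [0,0,0]}
    - {"offset": [0,0,3],"rot": [0,0,0]}
    - {"offset": [0,0,6],"rot": [0,0,0]}
    - {"offset": [0,-1,8],"rot": [0,0,0]}
    - {"offset": [-1.2,-3,9],"rot": [0,0,0]}
    - {"offset": [-2.7,-6,9],"rot": [0,0,0]}
    - {"offset": [-4.2,-9,9],"rot": [0,0,0]}
    - {"offset": [-5.7,-12,9],"rot": [0,0,0]}
    - {"offset": [-7.2,-15,9],"rot": [0,0,0]}
    - {"offset": [-8.5,-18,9],"rot": [0,0,0]}
    - {"offset": [-9,-19.1,8],"rot": [0,0,0]}
    - {"offset": [-9,-19.1,6],"rot": [0,0,0]}
    - {"offset": [-9,-19.1,4],"rot": [0,0,0]}
    - {"offset": [-9,-19.1,2],"rot": [0,0,0]}
    - {"offset": [-9,-19.1,0.5],"rot": [0,0,0]}
    - {"offset": [-9,-19.1,-0.4],"rot": [0,0,0]}
    - {"offset": [-9,-19.1,-0.8],"rot": [0,0,0]}
    - {"offset": [-9,-19.1,-0.9],"rot": [0,0,0]}
    - {"offset": [-9,-19.1,-0.9],"rot": [0,0,0]}
    - {"offset": [-9,-19.1,-0.9],"rot": [0,0,0]}

```text
time: 16.9
position: [0.4995, -0.2911, 0.0502]
tool_rot: [0.777, 0.63, 0.0, 0.001]
ft_force: [-0.3, -0.0, -0.9]
grip_width: 0.0317
grip_force: 14.8
```

Request:
apply_moves:
  series:
    - {"offset": [0,0,0],"rot": [0,0,0]}
    - {"offset": [0,0,0],"rot": [0,0,0]}
    - {"offset": [0,0,0],"rot": [0,0,0]}
    - {"offset": [0,0,0],"rot": [0,0,0]}
    - {"offset": [0,0,0],"rot": [0,0,0]}
    - {"offset": [0,0,0.5],"rot": [0,0,0]}
    - {"offset": [0,0,2],"rot": [0,0,0]}
    - {"offset": [0,0,5],"rot": [0,0,0]}
    - {"offset": [0,0,8.5],"rot": [0,0,0]}
    - {"offset": [0,0,11],"rot": [0,0,0]}
    - {"offset": [0,0,12],"rot": [0,0,0]}
    - {"offset": [0,0,12],"rot": [0,0,0]}
  hand: 0.65

```text
time: 18.1
position: [0.4998, -0.2915, 0.1718]
tool_rot: [0.777, 0.63, 0.0, 0.002]
ft_force: [0.2, -0.1, 0.4]
grip_width: 0.0565
grip_force: 0.0
```

Run:
```python
from h import *
snap('side','side8.png');snap('top')
for n in('tall_cup','salt_shaker','egg_cup','pepper_shaker'):
  for cam in('side','top'): print(n,cam,[(np.round(d['centre'],4).tolist(),round(d['conf'],2)) for d in nets.spot_point(cam,n)[:2]])
```

```text
tall_cup side [([0.4185, -0.3087, 0.0003], 0.87)]
tall_cup top []
salt_shaker side [([0.4994, -0.2911, 0.0045], 0.94), ([0.4195, -0.3082, 0.0028], 0.55)]
salt_shaker top [([0.4972, -0.2918, 0.0041], 0.61), ([0.5957, -0.0565, 0.0129], 0.61)]
egg_cup side [([0.5952, -0.0533, 0.0084], 0.5)]
egg_cup top [([0.5955, -0.0542, 0.0156], 0.55)]
pepper_shaker side [([0.4014, -0.0298, 0.0028], 0.17)]
pepper_shaker top [([0.6072, -0.008, 0.0155], 0.53)]
```

View pics/side8.png

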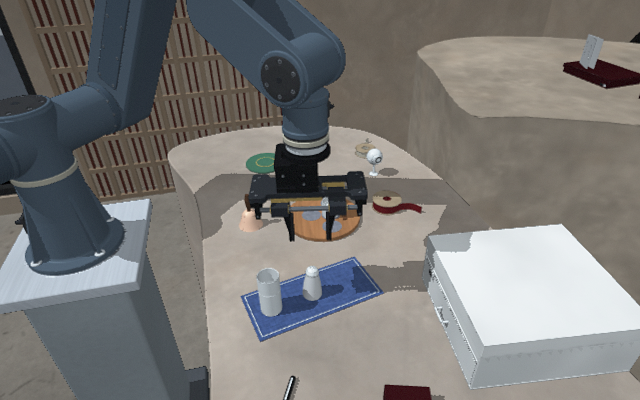

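The tall cup (268,292) and salt (312,284) stand upright on the mat. Pepper is next.

Request:
apply_moves:
  series:
    - {"offset": [0.5,1,0],"rot": [0,0,0]}
    - {"offset": [1.6,4,0],"rot": [0,0,0]}
    - {"offset": [3,8,0],"rot": [0,0,0]}
    - {"offset": [4.6,12,0],"rot": [0,0,0]}
    - {"offset": [6.2,16,0],"rot": [0,0,0]}
    - {"offset": [7.8,20,0],"rot": [0,0,0]}
    - {"offset": [9.3,24,0],"rot": [0,0,0]}
    - {"offset": [10.5,27,0],"rot": [0,0,0]}
    - {"offset": [10.9,28.4,-1],"rot": [0,0,0]}
    - {"offset": [10.9,28.4,-3],"rot": [0,0,0]}
    - {"offset": [10.9,28.4,-3],"rot": [0,0,0]}
    - {"offset": [10.9,28.4,-3],"rot": [0,0,0]}
    - {"offset": [10.9,28.4,-5],"rot": [0,0,0]}
    - {"offset": [10.9,28.4,-7],"rot": [0,0,0]}
    - {"offset": [10.9,28.4,-9],"rot": [0,0,0]}
    - {"offset": [10.9,28.4,-11],"rot": [0,0,0]}
    - {"offset": [10.9,28.4,-11],"rot": [0,0,0]}
    - {"offset": [10.9,28.4,-11],"rot": [0,0,0]}
    - {"offset": [10.9,28.4,-11],"rot": [0,0,0]}
  hand: 1

```text
time: 20.5
position: [0.609, -0.0075, 0.061]
tool_rot: [0.777, 0.629, 0.001, 0.001]
ft_force: [-0.5, 0.0, 0.8]
grip_width: 0.0871
grip_force: 0.0
```

Run:
```python
from h import *
pic2('w9.png',dict(peptop=[.608,-.0065,.082],pepbase=[.608,-.0065,.012]))
```

```text
[ 0.609  -0.0075  0.061 ] [0.777 0.629 0.001 0.001] [-0.5  0.   0.8] 20.5
peptop [312.7 277.5]
pepbase [313.9 224.1]
crop0 185 102
```

View pics/w9.png

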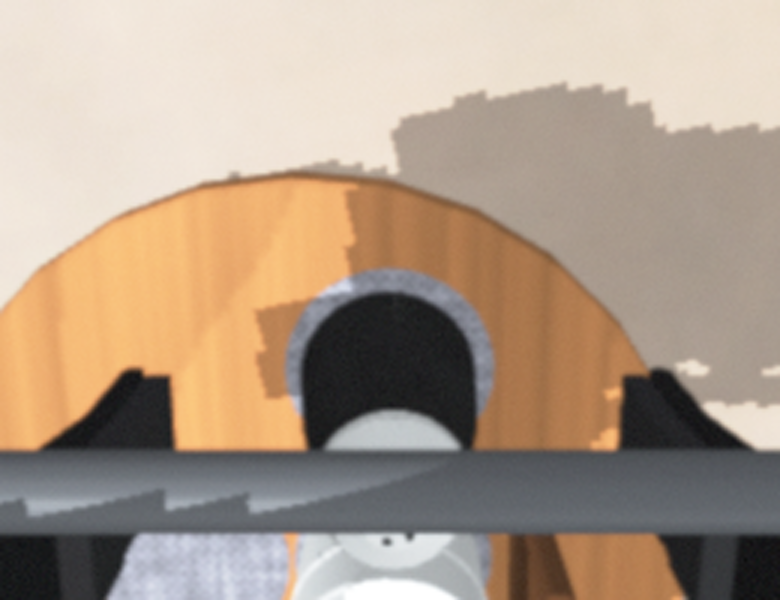

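Pepper's body middle is at 388 and the finger middle at 397, so it lies about 1.4 mm to the left. I'll nudge and close.

Request:
apply_moves:
  series:
    - {"offset": [-0.14,0.08,-0.1],"rot": [0,0,0]}
    - {"offset": [-0.14,0.08,-0.1],"rot": [0,0,0]}
    - {"offset": [-0.14,0.08,-0.1],"rot": [0,0,0]}
    - {"offset": [-0.14,0.08,-0.1],"rot": [0,0,0]}

```text
time: 20.95
position: [0.6067, -0.006, 0.0587]
tool_rot: [0.777, 0.63, 0.0, 0.0]
ft_force: [0.7, 0.9, -0.6]
grip_width: 0.087
grip_force: 0.0
```

Request:
apply_moves:
  series:
    - {"offset": [0,0,0],"rot": [0,0,0]}
    - {"offset": [0,0,0],"rot": [0,0,0]}
    - {"offset": [0,0,0],"rot": [0,0,0]}
    - {"offset": [0,0,0],"rot": [0,0,0]}
    - {"offset": [0,0,0],"rot": [0,0,0]}
    - {"offset": [0,0,0],"rot": [0,0,0]}
    - {"offset": [0,0,0],"rot": [0,0,0]}
    - {"offset": [0,0,0],"rot": [0,0,0]}
    - {"offset": [0,0,0],"rot": [0,0,0]}
    - {"offset": [0,0,0],"rot": [0,0,0]}
  hand: 0
  newtons: 15

```text
time: 21.95
position: [0.6069, -0.0061, 0.0586]
tool_rot: [0.777, 0.629, 0.0, 0.0]
ft_force: [0.7, -0.3, 0.9]
grip_width: 0.0318
grip_force: 14.9
```

Request:
apply_moves:
  series:
    - {"offset": [0,0,1],"rot": [0,0,0]}
    - {"offset": [0,0,3],"rot": [0,0,0]}
    - {"offset": [0,0,6],"rot": [0,0,0]}
    - {"offset": [0,0,9],"rot": [0,0,0]}
    - {"offset": [-0.3,-2.5,10],"rot": [0,0,0]}
    - {"offset": [-0.7,-6,10],"rot": [0,0,0]}
    - {"offset": [-1.1,-10,10],"rot": [0,0,0]}
    - {"offset": [-1.6,-14,10],"rot": [0,0,0]}
    - {"offset": [-2,-18,10],"rot": [0,0,0]}
    - {"offset": [-2.5,-22,10],"rot": [0,0,0]}
    - {"offset": [-2.9,-25.5,9],"rot": [0,0,0]}
    - {"offset": [-3,-26.8,7],"rot": [0,0,0]}
    - {"offset": [-3,-26.8,4.5],"rot": [0,0,0]}
    - {"offset": [-3,-26.8,2],"rot": [0,0,0]}
    - {"offset": [-3,-26.8,0.5],"rot": [0,0,0]}
    - {"offset": [-3,-26.8,-0.4],"rot": [0,0,0]}
    - {"offset": [-3,-26.8,-0.8],"rot": [0,0,0]}
    - {"offset": [-3,-26.8,-0.9],"rot": [0,0,0]}
    - {"offset": [-3,-26.8,-0.9],"rot": [0,0,0]}
    - {"offset": [-3,-26.8,-0.9],"rot": [0,0,0]}

```text
time: 23.95
position: [0.5773, -0.2743, 0.0506]
tool_rot: [0.777, 0.63, 0.0, 0.001]
ft_force: [0.4, 0.1, -1.1]
grip_width: 0.0324
grip_force: 14.8
```

Request:
apply_moves:
  series:
    - {"offset": [0,0,0],"rot": [0,0,0]}
    - {"offset": [0,0,0],"rot": [0,0,0]}
    - {"offset": [0,0,0],"rot": [0,0,0]}
    - {"offset": [0,0,0],"rot": [0,0,0]}
    - {"offset": [0,0,0],"rot": [0,0,0]}
    - {"offset": [0,0,0.5],"rot": [0,0,0]}
    - {"offset": [0,0,2],"rot": [0,0,0]}
    - {"offset": [0,0,5],"rot": [0,0,0]}
    - {"offset": [0,0,8.5],"rot": [0,0,0]}
    - {"offset": [0,0,11],"rot": [0,0,0]}
    - {"offset": [0,0,12],"rot": [0,0,0]}
    - {"offset": [0,0,12],"rot": [0,0,0]}
  hand: 0.65

```text
time: 25.15
position: [0.5776, -0.2747, 0.1721]
tool_rot: [0.777, 0.63, 0.001, 0.002]
ft_force: [-0.7, 0.0, -0.2]
grip_width: 0.0565
grip_force: 0.0
```

Request:
apply_moves:
  series:
    - {"offset": [0.1,1,0],"rot": [0,0,-7]}
    - {"offset": [0.3,3,0],"rot": [0,0,-14]}
    - {"offset": [0.5,5,0],"rot": [0,0,-21]}
    - {"offset": [0.7,7,0],"rot": [0,0,-28]}
    - {"offset": [0.9,9,0],"rot": [0,0,-35]}
    - {"offset": [1.1,11,0],"rot": [0,0,-42]}
    - {"offset": [1.3,13,0],"rot": [0,0,-49]}
    - {"offset": [1.5,15,0],"rot": [0,0,-56]}
    - {"offset": [1.7,17,0],"rot": [0,0,-63]}
    - {"offset": [1.9,19,0],"rot": [0,0,-70]}
    - {"offset": [2.1,21,0],"rot": [0,0,-77]}
    - {"offset": [2.2,22,-1],"rot": [0,0,-84]}
    - {"offset": [2.2,22,-3],"rot": [0,0,-90]}
    - {"offset": [2.2,22,-6],"rot": [0,0,-90]}
    - {"offset": [2.2,22,-8],"rot": [0,0,-90]}
    - {"offset": [2.2,22,-8],"rot": [0,0,-90]}
    - {"offset": [2.2,22,-8],"rot": [0,0,-90]}
    - {"offset": [2.2,22,-8],"rot": [0,0,-90]}
  hand: 1

```text
time: 26.95
position: [0.5991, -0.0542, 0.0901]
tool_rot: [0.995, -0.104, 0.001, 0.0]
ft_force: [0.6, -0.5, 0.3]
grip_width: 0.087
grip_force: 0.0
```

Run:
```python
from h import *
pic2('w10.png',dict(eggtop=[.5985,-.0535,.052],eggbase=[.5985,-.0535,.012]))
snap('side');snap('top')
for n in('tall_cup','salt_shaker','pepper_shaker','show_pad'):
  for cam in('side','top'): print(n,cam,[(np.round(d['centre'],4).tolist(),round(d['conf'],2)) for d in nets.spot_point(cam,n)[:2]])
```

```text
[ 0.5991 -0.0542  0.0901] [ 0.995 -0.104  0.001  0.   ] [ 0.6 -0.5  0.3] 26.95
eggtop [315.7 233.2]
eggbase [315.8 214. ]
crop0 186 103
tall_cup side [([0.4177, -0.3101, 0.0024], 0.8)]
tall_cup top [([0.4129, -0.3101, 0.0053], 0.92)]
salt_shaker side [([0.4998, -0.288, 0.0055], 0.75)]
salt_shaker top [([0.4973, -0.2933, 0.0036], 0.75)]
pepper_shaker side [([0.5766, -0.2753, 0.0003], 0.71), ([0.7773, 0.1219, 0.0007], 0.66)]
pepper_shaker top [([0.5732, -0.2772, 0.0032], 0.53)]
show_pad side [([0.4778, 0.2627, -0.0026], 0.74)]
show_pad top []
```

View pics/w10.png

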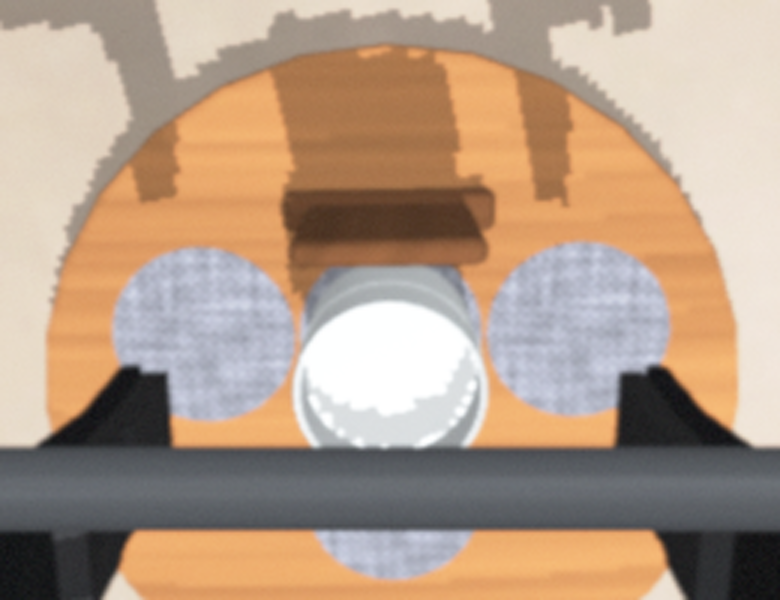

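The egg cup's rim middle is at 391 and the finger middle at 395, so it lies about 0.9 mm to the left. The three empty spots show well as references. I'll descend and grip.

Request:
apply_moves:
  series:
    - {"offset": [0,0.08,-1],"rot": [0,0,0]}
    - {"offset": [0,0.08,-2.5],"rot": [0,0,0]}
    - {"offset": [0,0.08,-4],"rot": [0,0,0]}
    - {"offset": [0,0.08,-4.8],"rot": [0,0,0]}
    - {"offset": [0,0.08,-5],"rot": [0,0,0]}
    - {"offset": [0,0.08,-5],"rot": [0,0,0]}
    - {"offset": [0,0.08,-5],"rot": [0,0,0]}
    - {"offset": [0,0.08,-5],"rot": [0,0,0]}

```text
time: 28.3
position: [0.5991, -0.0534, 0.0401]
tool_rot: [0.995, -0.104, 0.001, 0.0]
ft_force: [-0.1, -0.1, 1.0]
grip_width: 0.0868
grip_force: 0.0
```

Request:
apply_moves:
  series:
    - {"offset": [0,0,0],"rot": [0,0,0]}
    - {"offset": [0,0,0],"rot": [0,0,0]}
    - {"offset": [0,0,0],"rot": [0,0,0]}
    - {"offset": [0,0,0],"rot": [0,0,0]}
    - {"offset": [0,0,0],"rot": [0,0,0]}
    - {"offset": [0,0,0],"rot": [0,0,0]}
    - {"offset": [0,0,0],"rot": [0,0,0]}
    - {"offset": [0,0,0],"rot": [0,0,0]}
    - {"offset": [0,0,0],"rot": [0,0,0]}
  hand: 0
  newtons: 15

```text
time: 29.2
position: [0.5986, -0.0533, 0.0395]
tool_rot: [0.995, -0.104, 0.0, -0.0]
ft_force: [0.4, 0.2, -0.5]
grip_width: 0.0415
grip_force: 15.0
```

Run:
```python
from h import *
# felt spot centres as seen now (wrist) are occluded; top/side pad ring fits
for c in('top','side'):
    im=snap(c);k=vision.calibration(c)
    print(c,disc(im,k,(60,80,30),(85,255,255),.006,.06,(.475,.264))[:2])
```

```text
Traceback (most recent call last):
  File "h.py", line 18, in disc
    c=min(cs,key=lambda c:np.linalg.norm(c[:,0].mean(0)-u))
ValueError: min() iterable argument is empty
```

Request:
apply_moves:
  series:
    - {"offset": [0,0,1],"rot": [0,0,0]}
    - {"offset": [0,0,3],"rot": [0,0,0]}
    - {"offset": [0,0,6],"rot": [0,0,0]}
    - {"offset": [0,0,8],"rot": [0,0,0]}
    - {"offset": [-1,2.5,9],"rot": [0,0,0]}
    - {"offset": [-2.5,6.5,9],"rot": [0,0,0]}
    - {"offset": [-4,10.5,9],"rot": [0,0,0]}
    - {"offset": [-5.6,14.5,9],"rot": [0,0,0]}
    - {"offset": [-7.2,18.5,9],"rot": [0,0,0]}
    - {"offset": [-8.7,22.5,9],"rot": [0,0,0]}
    - {"offset": [-10.3,26.5,9],"rot": [0,0,0]}
    - {"offset": [-11.6,30,9],"rot": [0,0,0]}
    - {"offset": [-12.2,31.5,8],"rot": [0,0,0]}
    - {"offset": [-12.2,31.5,6],"rot": [0,0,0]}
    - {"offset": [-12.2,31.5,4],"rot": [0,0,0]}
    - {"offset": [-12.2,31.5,4],"rot": [0,0,0]}
    - {"offset": [-12.2,31.5,4],"rot": [0,0,0]}
    - {"offset": [-12.2,31.5,4],"rot": [0,0,0]}

```text
time: 31.05
position: [0.4774, 0.2618, 0.0806]
tool_rot: [0.995, -0.104, 0.001, -0.0]
ft_force: [0.3, -0.3, -1.2]
grip_width: 0.0413
grip_force: 15.0
```

Run:
```python
from h import *
im,k=pic2('w11.png',dict(pad=[.4765,.262,.006]),s=2.4,w=150,hh=120)
for lo in((50,70,30),(55,100,20)):
    try: print(disc(im,k,lo,(95,255,255),.006,.06,(.4765,.262))[:2])
    except Exception as e: print(e)
im=snap('top');kk=vision.calibration('top');np.save('top11.npy',im)
for n in('egg_cup','show_pad'):
  for cam in('top','wrist'): print(n,cam,[(np.round(d['centre'],4).tolist(),round(d['conf'],2)) for d in nets.spot_point(cam,n)[:2]])
```

```text
[0.4774 0.2618 0.0806] [ 0.995 -0.104  0.001 -0.   ] [ 0.3 -0.3 -1.2] 31.05
pad [316.7 215.6]
crop0 166 75
(array([0.47750795, 0.2620119 , 0.02419494]), np.float64(0.0009481896474039814))
(array([0.47756765, 0.26190187, 0.02350711]), np.float64(0.0011994555228555664))
egg_cup top [([0.472, 0.2584, 0.0531], 0.45), ([0.5739, -0.2751, 0.0051], 0.36)]
egg_cup wrist []
show_pad top [([0.4723, 0.2626, 0.0022], 0.65)]
show_pad wrist [([0.4743, 0.2629, 0.0008], 0.83)]
```

View pics/w11.png

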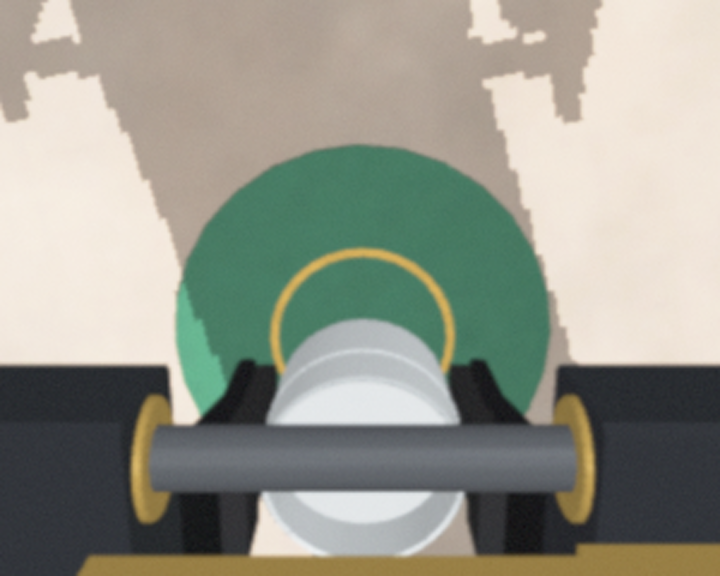

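The ring (columns 272–454, top at row 250) and the pad (176–549, top at row 146) are well centred under the cup. I'll work out the residual.

Run:
```python
from h import *
k=vision.calibration('wrist'); u=lambda x,y:(166+x/2.4,75+y/2.4)
d=np.array([np.cos(np.radians(-12)),np.sin(np.radians(-12))]);d2=np.array([-d[1],d[0]])
print('ring',back(u(363,251),.006,k)[0]-d*.029,'pad',back(u(362,146),.006,k)[0]-d*.06)
for a,b in((176,549),):
    print('pad cols',(back(u(a,322),.006,k)[0]+back(u(b,322),.006,k)[0])/2@d2,np.array(get_obs()['position'][:2])@d2)
print(get_obs()['position'],proj([.4765,.262,.012],k))
```

```text
ring [0.47502964 0.26166901] pad [0.47574517 0.26184215]
pad cols 0.3548594718074225 0.35515533078479605
[0.47691764 0.26171774 0.08008675] [[316.38808313 217.73194379]]
```

Request:
apply_moves:
  series:
    - {"offset": [-0.1,0,-1],"rot": [0,0,0]}
    - {"offset": [-0.1,0,-2.5],"rot": [0,0,0]}
    - {"offset": [-0.1,0,-3.7],"rot": [0,0,0]}
    - {"offset": [-0.1,0,-4.3],"rot": [0,0,0]}
    - {"offset": [-0.1,0,-4.6],"rot": [0,0,0]}
    - {"offset": [-0.1,0,-4.6],"rot": [0,0,0]}
    - {"offset": [-0.1,0,-4.6],"rot": [0,0,0]}
    - {"offset": [-0.1,0,-4.6],"rot": [0,0,0]}

```text
time: 32.15
position: [0.4758, 0.2618, 0.0336]
tool_rot: [0.995, -0.104, 0.0, -0.0]
ft_force: [0.2, 0.7, -1.1]
grip_width: 0.0414
grip_force: 15.0
```

Request:
apply_moves:
  series:
    - {"offset": [0,0,0],"rot": [0,0,0]}
    - {"offset": [0,0,0],"rot": [0,0,0]}
    - {"offset": [0,0,0],"rot": [0,0,0]}
    - {"offset": [0,0,0],"rot": [0,0,0]}
    - {"offset": [0,0,0],"rot": [0,0,0]}
    - {"offset": [0,0,0],"rot": [0,0,0]}
    - {"offset": [0,0,0.5],"rot": [0,0,0]}
    - {"offset": [0,0,2],"rot": [0,0,0]}
    - {"offset": [0,0,5],"rot": [0,0,0]}
    - {"offset": [0,0,8.5],"rot": [0,0,0]}
    - {"offset": [0,0,12],"rot": [0,0,0]}
    - {"offset": [0,0,13.6],"rot": [0,0,0]}
    - {"offset": [0,0,13.6],"rot": [0,0,0]}
    - {"offset": [0,0,13.6],"rot": [0,0,0]}
  hand: 1

```text
time: 33.55
position: [0.4753, 0.2617, 0.1696]
tool_rot: [0.995, -0.104, 0.0, -0.0]
ft_force: [0.1, -0.4, -0.3]
grip_width: 0.0869
grip_force: 0.0
```

Run:
```python
from h import *
im,k=pic2('w12.png',dict(egg=[.476,.262,.046]),s=2.4,w=150,hh=120)
for n in('egg_cup','show_pad'):
  print(n,[(np.round(d['centre'],4).tolist(),round(d['conf'],2)) for d in nets.spot_point('wrist',n)[:1]])
```

```text
[0.4753 0.2617 0.1696] [ 0.995 -0.104  0.    -0.   ] [ 0.1 -0.4 -0.3] 33.55
egg [316.1 197. ]
crop0 166 75
egg_cup [([0.4703, 0.2628, 0.0065], 0.79)]
show_pad []
```

View pics/w12.png

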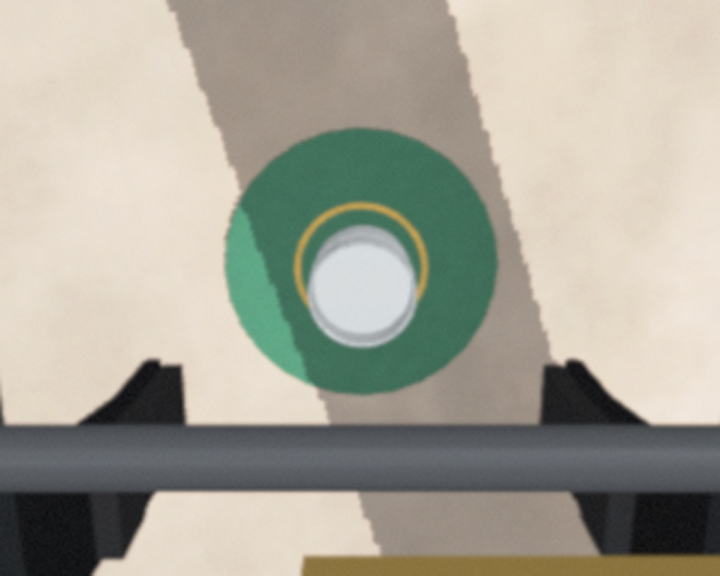

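The egg cup stands centred in the ring (rim at (362,291), ring middle at column 361.5). Now I'll fetch the pepper shaker.

Request:
apply_moves:
  series:
    - {"offset": [0.2,-1,0],"rot": [0,0,0]}
    - {"offset": [0.6,-3,0],"rot": [0,0,4]}
    - {"offset": [1.2,-6.5,0],"rot": [0,0,11]}
    - {"offset": [1.9,-10,0],"rot": [0,0,18]}
    - {"offset": [2.6,-14,0],"rot": [0,0,25]}
    - {"offset": [3.4,-18,0],"rot": [0,0,32]}
    - {"offset": [4.1,-22,0],"rot": [0,0,39]}
    - {"offset": [4.9,-26,0],"rot": [0,0,46]}
    - {"offset": [5.7,-30,0],"rot": [0,0,53]}
    - {"offset": [6.4,-34,0],"rot": [0,0,60]}
    - {"offset": [7.2,-38,0],"rot": [0,0,67]}
    - {"offset": [7.9,-42,0],"rot": [0,0,74]}
    - {"offset": [8.7,-46,0],"rot": [0,0,81]}
    - {"offset": [9.4,-50,0],"rot": [0,0,88]}
    - {"offset": [10,-53,0],"rot": [0,0,90]}
    - {"offset": [10.1,-53.58,0],"rot": [0,0,90]}
    - {"offset": [10.1,-53.58,0],"rot": [0,0,90]}
    - {"offset": [10.1,-53.58,-2],"rot": [0,0,90]}
    - {"offset": [10.1,-53.58,-2],"rot": [0,0,90]}
    - {"offset": [10.1,-53.58,-2],"rot": [0,0,90]}
  hand: 0.65

```text
time: 35.7
position: [0.5758, -0.2723, 0.149]
tool_rot: [0.777, 0.63, -0.0, -0.001]
ft_force: [0.7, -0.1, 0.3]
grip_width: 0.0564
grip_force: 0.0
```

Run:
```python
from h import *
pic2('w13.png',dict(pt=[.5766,-.2741,.073]))
for n in('pepper_shaker','salt_shaker'):
  print(n,[(np.round(d['centre'],4).tolist(),round(d['conf'],2)) for d in nets.spot_point('wrist',n)[:2]])
```

```text
[ 0.5758 -0.2723  0.149 ] [ 0.777  0.63  -0.    -0.001] [ 0.7 -0.1  0.3] 35.7
pt [317.8 215.1]
crop0 185 102
pepper_shaker [([0.576, -0.2733, 0.0018], 0.59)]
salt_shaker [([0.4952, -0.2962, -0.0021], 0.75)]
```

View pics/w13.png

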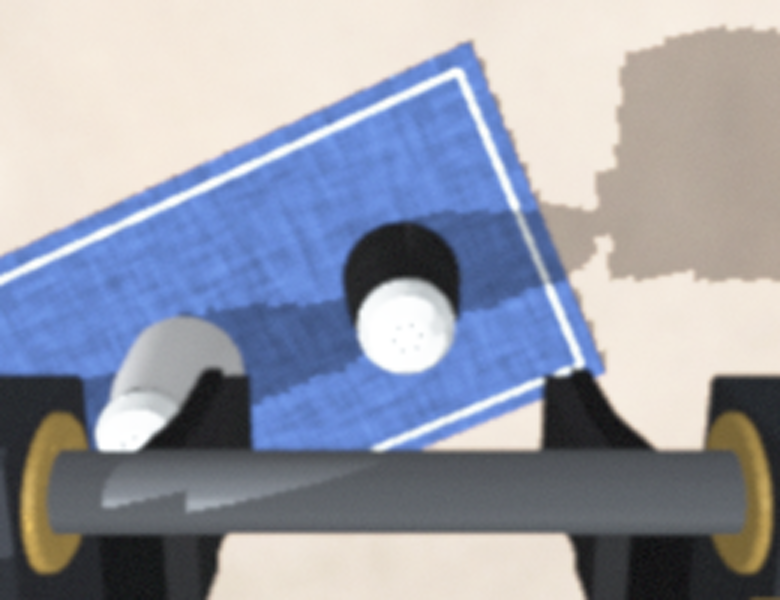

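Pepper stands at (405,335), between the open fingers. Its offset matches the nominal pose, so I'll descend.

Request:
apply_moves:
  series:
    - {"offset": [0,0,-1.5],"rot": [0,0,0]}
    - {"offset": [0,0,-4],"rot": [0,0,0]}
    - {"offset": [0,0,-6.5],"rot": [0,0,0]}
    - {"offset": [0,0,-9],"rot": [0,0,0]}
    - {"offset": [0,0,-10],"rot": [0,0,0]}
    - {"offset": [0,0,-10],"rot": [0,0,0]}
    - {"offset": [0,0,-10],"rot": [0,0,0]}
    - {"offset": [0,0,-10],"rot": [0,0,0]}
    - {"offset": [0,0,-10],"rot": [0,0,0]}

```text
time: 36.75
position: [0.5774, -0.2746, 0.0509]
tool_rot: [0.777, 0.629, 0.0, 0.001]
ft_force: [-0.4, -0.3, 0.4]
grip_width: 0.0564
grip_force: 0.0
```

Request:
apply_moves:
  series:
    - {"offset": [0,0,0],"rot": [0,0,0]}
    - {"offset": [0,0,0],"rot": [0,0,0]}
    - {"offset": [0,0,0],"rot": [0,0,0]}
    - {"offset": [0,0,0],"rot": [0,0,0]}
    - {"offset": [0,0,0],"rot": [0,0,0]}
    - {"offset": [0,0,0],"rot": [0,0,0]}
    - {"offset": [0,0,0],"rot": [0,0,0]}
  hand: 0
  newtons: 15

```text
time: 37.45
position: [0.5769, -0.2742, 0.0497]
tool_rot: [0.777, 0.629, 0.0, 0.0]
ft_force: [0.9, 0.3, 0.5]
grip_width: 0.0323
grip_force: 14.9
```

Request:
apply_moves:
  series:
    - {"offset": [0,0,1],"rot": [0,0,0]}
    - {"offset": [0,0,3],"rot": [0,0,0]}
    - {"offset": [0,0,6],"rot": [0,0,0]}
    - {"offset": [0,0,9],"rot": [0,0,0]}
    - {"offset": [0.3,2,10],"rot": [0,0,0]}
    - {"offset": [0.7,6,10],"rot": [0,0,0]}
    - {"offset": [1.1,10,10],"rot": [0,0,0]}
    - {"offset": [1.6,14,10],"rot": [0,0,0]}
    - {"offset": [2,18,10],"rot": [0,0,0]}
    - {"offset": [2.5,22,10],"rot": [0,0,0]}
    - {"offset": [2.9,25.5,9],"rot": [0,0,0]}
    - {"offset": [3,26.8,7],"rot": [0,0,0]}
    - {"offset": [3,26.8,5],"rot": [0,0,0]}
    - {"offset": [3,26.8,3],"rot": [0,0,0]}
    - {"offset": [3,26.8,1.7],"rot": [0,0,0]}
    - {"offset": [3,26.8,1.3],"rot": [0,0,0]}
    - {"offset": [3,26.8,1.3],"rot": [0,0,0]}
    - {"offset": [3,26.8,1.3],"rot": [0,0,0]}
    - {"offset": [3,26.8,1.3],"rot": [0,0,0]}
    - {"offset": [3,26.8,1.3],"rot": [0,0,0]}

```text
time: 39.45
position: [0.6072, -0.0063, 0.0634]
tool_rot: [0.777, 0.629, 0.001, 0.001]
ft_force: [-0.1, 0.3, -1.6]
grip_width: 0.0319
grip_force: 14.8
```

Request:
apply_moves:
  series:
    - {"offset": [0,0,-0.2],"rot": [0,0,0]}
    - {"offset": [0,0,-0.4],"rot": [0,0,0]}
    - {"offset": [0,0,-0.4],"rot": [0,0,0]}
    - {"offset": [0,0,-0.4],"rot": [0,0,0]}
    - {"offset": [0,0,-0.4],"rot": [0,0,0]}

```text
time: 39.95
position: [0.6068, -0.0061, 0.0587]
tool_rot: [0.777, 0.63, 0.0, 0.0]
ft_force: [-0.4, -0.4, -0.2]
grip_width: 0.0318
grip_force: 14.9
```

Request:
apply_moves:
  series:
    - {"offset": [0,0,0],"rot": [0,0,0]}
    - {"offset": [0,0,0],"rot": [0,0,0]}
    - {"offset": [0,0,0],"rot": [0,0,0]}
    - {"offset": [0,0,0],"rot": [0,0,0]}
    - {"offset": [0,0,0],"rot": [0,0,0]}
    - {"offset": [0,0,0.5],"rot": [0,0,0]}
    - {"offset": [0,0,2],"rot": [0,0,0]}
    - {"offset": [0,0,5],"rot": [0,0,0]}
    - {"offset": [0,0,8.5],"rot": [0,0,0]}
    - {"offset": [0,0,11],"rot": [0,0,0]}
    - {"offset": [-1,-2.5,11],"rot": [0,0,0]}
    - {"offset": [-2.5,-6.5,11],"rot": [0,0,0]}
    - {"offset": [-4,-10.5,11],"rot": [0,0,0]}
    - {"offset": [-5.5,-14.5,11],"rot": [0,0,0]}
    - {"offset": [-7,-18.5,11],"rot": [0,0,0]}
    - {"offset": [-8.5,-22.5,11],"rot": [0,0,0]}
    - {"offset": [-10,-26.5,11],"rot": [0,0,0]}
    - {"offset": [-10.76,-28.48,11],"rot": [0,0,0]}
    - {"offset": [-10.76,-28.48,10],"rot": [0,0,0]}
    - {"offset": [-10.76,-28.48,10],"rot": [0,0,0]}
  hand: 0.65

```text
time: 41.95
position: [0.4981, -0.2904, 0.1582]
tool_rot: [0.777, 0.629, 0.0, -0.001]
ft_force: [-0.0, 0.5, -0.2]
grip_width: 0.0569
grip_force: 0.0
```

Run:
```python
from h import *
k=vision.calibration('wrist');im=snap('wrist')
for n in('pepper_shaker','salt_shaker'):
  print(n,[(np.round(d['centre'],4).tolist(),round(d['conf'],2)) for d in nets.spot_point('wrist',n)[:2]])
snap('top')
print([(np.round(d['centre'],4).tolist(),round(d['conf'],2)) for d in nets.spot_point('top','pepper_shaker')[:2]])
```

```text
pepper_shaker []
salt_shaker [([0.4984, -0.2936, -0.0018], 0.9)]
[([0.604, -0.0072, 0.0124], 0.6)]
```

Request:
apply_moves:
  series:
    - {"offset": [0,0,-1],"rot": [0,0,0]}
    - {"offset": [0,0,-2],"rot": [0,0,0]}
    - {"offset": [0,0,-4.5],"rot": [0,0,0]}
    - {"offset": [0,0,-7],"rot": [0,0,0]}
    - {"offset": [0,0,-9.5],"rot": [0,0,0]}
    - {"offset": [0,0,-10.9],"rot": [0,0,0]}
    - {"offset": [0,0,-10.9],"rot": [0,0,0]}
    - {"offset": [0,0,-10.9],"rot": [0,0,0]}
    - {"offset": [0,0,-10.9],"rot": [0,0,0]}

```text
time: 43.1
position: [0.4997, -0.2914, 0.0505]
tool_rot: [0.777, 0.63, 0.0, 0.001]
ft_force: [-0.5, 0.1, -0.2]
grip_width: 0.0563
grip_force: 0.0
```

Grip salt and take it back: +9.0, +19.1, +0.9 cm, the reverse of its outward move.

Request:
apply_moves:
  series:
    - {"offset": [0,0,0],"rot": [0,0,0]}
    - {"offset": [0,0,0],"rot": [0,0,0]}
    - {"offset": [0,0,0],"rot": [0,0,0]}
    - {"offset": [0,0,0],"rot": [0,0,0]}
    - {"offset": [0,0,0],"rot": [0,0,0]}
    - {"offset": [0,0,0],"rot": [0,0,0]}
    - {"offset": [0,0,0],"rot": [0,0,0]}
  hand: 0
  newtons: 15

```text
time: 43.8
position: [0.4993, -0.291, 0.0499]
tool_rot: [0.777, 0.629, 0.0, 0.0]
ft_force: [0.3, 1.0, 2.7]
grip_width: 0.0317
grip_force: 15.1
```

Request:
apply_moves:
  series:
    - {"offset": [0,0,1],"rot": [0,0,0]}
    - {"offset": [0,0,3],"rot": [0,0,0]}
    - {"offset": [0,0,6],"rot": [0,0,0]}
    - {"offset": [0,0,9],"rot": [0,0,0]}
    - {"offset": [1,2,10],"rot": [0,0,0]}
    - {"offset": [2.4,5,10],"rot": [0,0,0]}
    - {"offset": [3.8,8,10],"rot": [0,0,0]}
    - {"offset": [5.2,11,10],"rot": [0,0,0]}
    - {"offset": [6.6,14,10],"rot": [0,0,0]}
    - {"offset": [8,17,10],"rot": [0,0,0]}
    - {"offset": [9,19.1,8],"rot": [0,0,0]}
    - {"offset": [9,19.1,6],"rot": [0,0,0]}
    - {"offset": [9,19.1,4],"rot": [0,0,0]}
    - {"offset": [9,19.1,2.3],"rot": [0,0,0]}
    - {"offset": [9,19.1,1.4],"rot": [0,0,0]}
    - {"offset": [9,19.1,1.2],"rot": [0,0,0]}
    - {"offset": [9,19.1,1.2],"rot": [0,0,0]}
    - {"offset": [9,19.1,1.2],"rot": [0,0,0]}
    - {"offset": [9,19.1,1.2],"rot": [0,0,0]}
    - {"offset": [9,19.1,1.2],"rot": [0,0,0]}

```text
time: 45.8
position: [0.5894, -0.1, 0.0623]
tool_rot: [0.777, 0.629, 0.0, 0.001]
ft_force: [-0.4, 0.5, -2.2]
grip_width: 0.0315
grip_force: 14.8
```

Request:
apply_moves:
  series:
    - {"offset": [0,0,-0.2],"rot": [0,0,0]}
    - {"offset": [0,0,-0.3],"rot": [0,0,0]}
    - {"offset": [0,0,-0.3],"rot": [0,0,0]}
    - {"offset": [0,0,-0.3],"rot": [0,0,0]}
    - {"offset": [0,0,-0.3],"rot": [0,0,0]}

```text
time: 46.3
position: [0.5891, -0.0999, 0.0589]
tool_rot: [0.777, 0.629, 0.0, 0.0]
ft_force: [-0.8, 0.5, 3.3]
grip_width: 0.0317
grip_force: 15.1
```

Request:
apply_moves:
  series:
    - {"offset": [0,0,0],"rot": [0,0,0]}
    - {"offset": [0,0,0],"rot": [0,0,0]}
    - {"offset": [0,0,0],"rot": [0,0,0]}
    - {"offset": [0,0,0],"rot": [0,0,0]}
    - {"offset": [0,0,0],"rot": [0,0,0]}
    - {"offset": [0,0,0.5],"rot": [0,0,0]}
    - {"offset": [0,0,2],"rot": [0,0,0]}
    - {"offset": [0,0,5],"rot": [0,0,0]}
    - {"offset": [0,0,8.5],"rot": [0,0,0]}
    - {"offset": [0,0,11.5],"rot": [0,0,0]}
    - {"offset": [0,0,12],"rot": [0,0,0]}
  hand: 0.65

```text
time: 47.4
position: [0.5916, -0.1007, 0.184]
tool_rot: [0.777, 0.63, 0.003, 0.004]
ft_force: [0.8, 0.2, 0.5]
grip_width: 0.0567
grip_force: 0.0
```

Request:
apply_moves:
  series:
    - {"offset": [-1,-1.2,0],"rot": [0,0,-7]}
    - {"offset": [-2.5,-3,0],"rot": [0,0,-14]}
    - {"offset": [-4,-4.8,0],"rot": [0,0,-21]}
    - {"offset": [-5.5,-6.6,0],"rot": [0,0,-28]}
    - {"offset": [-7,-8.4,0],"rot": [0,0,-35]}
    - {"offset": [-8.5,-10.2,0],"rot": [0,0,-42]}
    - {"offset": [-10,-12,0],"rot": [0,0,-49]}
    - {"offset": [-11.5,-13.8,0],"rot": [0,0,-56]}
    - {"offset": [-13,-15.6,0],"rot": [0,0,-63]}
    - {"offset": [-14.5,-17.4,0],"rot": [0,0,-70]}
    - {"offset": [-16,-19.2,0],"rot": [0,0,-77]}
    - {"offset": [-17,-20.5,0],"rot": [0,0,-84]}
    - {"offset": [-17.3,-20.87,0],"rot": [0,0,-90]}
    - {"offset": [-17.3,-20.87,0],"rot": [0,0,-90]}
    - {"offset": [-17.3,-20.87,0],"rot": [0,0,-90]}
    - {"offset": [-17.3,-20.87,0],"rot": [0,0,-90]}
  hand: 0.8

```text
time: 49.0
position: [0.4162, -0.308, 0.1786]
tool_rot: [0.995, -0.103, -0.0, -0.0]
ft_force: [0.3, 0.7, 0.7]
grip_width: 0.0695
grip_force: 0.0
```

Run:
```python
from h import *
print(get_obs()['position'],get_obs()['tool_rot']);snap('wrist');snap('top')
for n in('tall_cup','salt_shaker','pepper_shaker'):
  for c in('wrist','top'): print(n,c,[(np.round(d['centre'],4).tolist(),round(d['conf'],2)) for d in nets.spot_point(c,n)[:2]])
```

```text
[ 0.41615527 -0.30802386  0.17859348] [ 9.94651997e-01 -1.03283055e-01 -3.08864208e-05 -1.16550114e-04]
tall_cup wrist [([0.4169, -0.3126, -0.0021], 0.84)]
tall_cup top []
salt_shaker wrist [([0.5866, -0.1035, 0.0077], 0.73)]
salt_shaker top [([0.587, -0.0998, 0.0108], 0.62)]
pepper_shaker wrist []
pepper_shaker top [([0.6028, -0.0076, 0.0136], 0.67)]
```

Request:
apply_moves:
  series:
    - {"offset": [0,0,-1.5],"rot": [0,0,0]}
    - {"offset": [0,0,-4],"rot": [0,0,0]}
    - {"offset": [0,0,-6.5],"rot": [0,0,0]}
    - {"offset": [0,0,-9],"rot": [0,0,0]}
    - {"offset": [0,0,-11.3],"rot": [0,0,0]}
    - {"offset": [0,0,-12.3],"rot": [0,0,0]}
    - {"offset": [0,0,-12.3],"rot": [0,0,0]}
    - {"offset": [0,0,-12.3],"rot": [0,0,0]}
    - {"offset": [0,0,-12.3],"rot": [0,0,0]}

```text
time: 50.3
position: [0.4166, -0.3092, 0.0566]
tool_rot: [0.995, -0.104, 0.001, 0.001]
ft_force: [0.7, -0.1, 0.2]
grip_width: 0.0693
grip_force: 0.0
```

Request:
apply_moves:
  series:
    - {"offset": [0,0,0],"rot": [0,0,0]}
    - {"offset": [0,0,0],"rot": [0,0,0]}
    - {"offset": [0,0,0],"rot": [0,0,0]}
    - {"offset": [0,0,0],"rot": [0,0,0]}
    - {"offset": [0,0,0],"rot": [0,0,0]}
    - {"offset": [0,0,0],"rot": [0,0,0]}
    - {"offset": [0,0,0],"rot": [0,0,0]}
    - {"offset": [0,0,0],"rot": [0,0,0]}
  hand: 0
  newtons: 15

```text
time: 51.1
position: [0.4161, -0.3085, 0.0557]
tool_rot: [0.995, -0.104, 0.0, 0.0]
ft_force: [1.1, 0.3, 4.0]
grip_width: 0.0407
grip_force: 15.0
```

Request:
apply_moves:
  series:
    - {"offset": [0,0,1],"rot": [0,0,0]}
    - {"offset": [0,0,3],"rot": [0,0,0]}
    - {"offset": [0,0,6],"rot": [0,0,0]}
    - {"offset": [0,0,9],"rot": [0,0,0]}
    - {"offset": [1,2,11],"rot": [0,0,0]}
    - {"offset": [2.6,5,11],"rot": [0,0,0]}
    - {"offset": [4.2,8,11],"rot": [0,0,0]}
    - {"offset": [5.8,11,11],"rot": [0,0,0]}
    - {"offset": [7.3,14,11],"rot": [0,0,0]}
    - {"offset": [8.9,17,11],"rot": [0,0,0]}
    - {"offset": [10.4,20,11],"rot": [0,0,0]}
    - {"offset": [12,23,11],"rot": [0,0,0]}
    - {"offset": [13.2,25.5,11],"rot": [0,0,0]}
    - {"offset": [13.7,26.4,9.5],"rot": [0,0,0]}
    - {"offset": [13.7,26.4,7],"rot": [0,0,0]}
    - {"offset": [13.7,26.4,4.5],"rot": [0,0,0]}
    - {"offset": [13.7,26.4,2.5],"rot": [0,0,0]}
    - {"offset": [13.7,26.4,1.5],"rot": [0,0,0]}
    - {"offset": [13.7,26.4,1.5],"rot": [0,0,0]}
    - {"offset": [13.7,26.4,1.5],"rot": [0,0,0]}

```text
time: 53.1
position: [0.5531, -0.045, 0.0706]
tool_rot: [0.995, -0.105, 0.0, 0.0]
ft_force: [0.5, 0.4, -0.5]
grip_width: 0.0401
grip_force: 15.0
```

Request:
apply_moves:
  series:
    - {"offset": [0,0,-0.2],"rot": [0,0,0]}
    - {"offset": [0,0,-0.4],"rot": [0,0,0]}
    - {"offset": [0,0,-0.55],"rot": [0,0,0]}
    - {"offset": [0,0,-0.55],"rot": [0,0,0]}
    - {"offset": [0,0,-0.55],"rot": [0,0,0]}
    - {"offset": [0,0,-0.55],"rot": [0,0,0]}

```text
time: 53.7
position: [0.5531, -0.0445, 0.0652]
tool_rot: [0.995, -0.104, 0.0, 0.0]
ft_force: [0.1, -0.2, -0.9]
grip_width: 0.0407
grip_force: 15.0
```

Lower the last half millimetre, release, rise and step back so the stand can be seen.

Request:
apply_moves:
  series:
    - {"offset": [0,0,-0.05],"rot": [0,0,0]}
    - {"offset": [0,0,-0.05],"rot": [0,0,0]}
    - {"offset": [0,0,-0.05],"rot": [0,0,0]}

```text
time: 54.0
position: [0.5531, -0.0446, 0.0647]
tool_rot: [0.995, -0.104, 0.0, 0.0]
ft_force: [-0.1, 0.1, 0.6]
grip_width: 0.04
grip_force: 15.0
```

Request:
apply_moves:
  series:
    - {"offset": [0,0,0],"rot": [0,0,0]}
    - {"offset": [0,0,0],"rot": [0,0,0]}
    - {"offset": [0,0,0],"rot": [0,0,0]}
    - {"offset": [0,0,0],"rot": [0,0,0]}
    - {"offset": [0,0,0],"rot": [0,0,0]}
    - {"offset": [0,0,0],"rot": [0,0,0]}
    - {"offset": [0,0,0.5],"rot": [0,0,0]}
    - {"offset": [0,0,2],"rot": [0,0,0]}
    - {"offset": [0,0,5],"rot": [0,0,0]}
    - {"offset": [0,0,8.5],"rot": [0,0,0]}
    - {"offset": [0,0,12],"rot": [0,0,0]}
    - {"offset": [-1,-0.2,14],"rot": [0,0,0]}
    - {"offset": [-2.5,-0.5,15],"rot": [0,0,0]}
    - {"offset": [-2.65,-0.6,15],"rot": [0,0,0]}
    - {"offset": [-2.65,-0.6,15],"rot": [0,0,0]}
    - {"offset": [-2.65,-0.6,15],"rot": [0,0,0]}
    - {"offset": [-2.65,-0.6,15],"rot": [0,0,0]}
  hand: 0.75

```text
time: 55.7
position: [0.5267, -0.0504, 0.2137]
tool_rot: [0.995, -0.104, -0.001, -0.0]
ft_force: [-0.2, 0.2, 0.2]
grip_width: 0.0655
grip_force: 0.0
```

Run:
```python
from h import *
import json
print(get_obs()['position'],get_obs()['time']);k=vision.calibration('wrist');im=snap('wrist','w14f.png')
json.dump({a:b.tolist() for a,b in k.items()},open('k4.json','w'))
c=cv2.resize(im[39:239,183:423],(720,600),interpolation=cv2.INTER_CUBIC)
cv2.imwrite('pics/w14.png',c[:,:,::-1])
for n in('tall_cup','salt_shaker','pepper_shaker'): print(n,[(np.round(d['centre'],4).tolist(),round(d['conf'],2)) for d in nets.spot_point('wrist',n)[:2]])
```

```text
[ 0.5266796  -0.05044197  0.21368057] 55.7
tall_cup [([0.5546, -0.0474, 0.0097], 0.89)]
salt_shaker [([0.5832, -0.1018, 0.0098], 0.86)]
pepper_shaker [([0.6064, -0.0062, 0.0117], 0.81)]
```

View pics/w14.png

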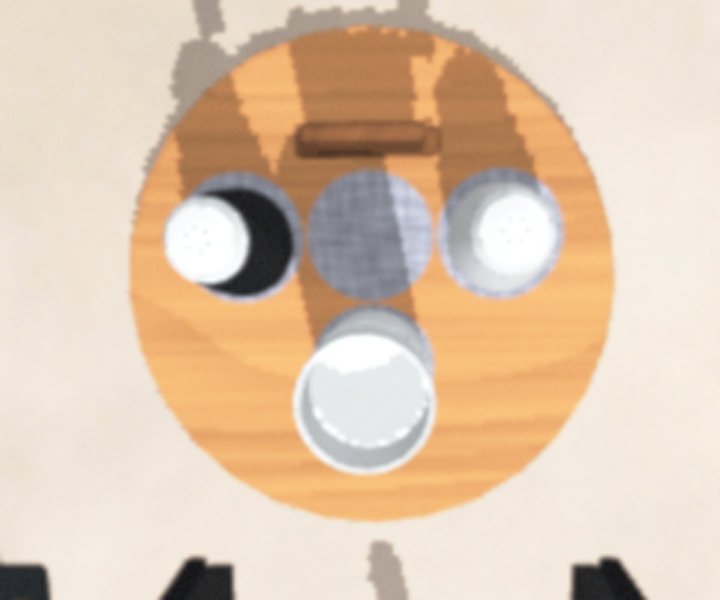

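Everything is upright on its spot. I'll compare this quantitatively with the picture taken before (w3), which was from nearly the same pose.

Run:
```python
from h import *
import json
L=lambda i:{a:np.array(b) for a,b in json.load(open(f'k{i}.json')).items()}
k3,k4=L(3),L(4)
A=cv2.imread('pics/w3.png');B=cv2.imread('pics/w14f.png')
P=dict(pep=(.608,-.0065,.08,16),salt=(.5895,-.1005,.08,16),tall=(.5535,-.0455,.1,26),rest=(.627,-.061,.06,14))
for n,(x,y,z,h) in P.items():
    X=np.array([x,y,z]);u=proj(X,k3)[0]
    t=cv2.getRectSubPix(A,(2*h,2*h),tuple(map(float,u)));S=12;v=proj(X,k4)[0]
    w=cv2.getRectSubPix(B,(2*h+2*S,2*h+2*S),tuple(map(float,v)))
    t,w=[cv2.resize(i,None,fx=8,fy=8,interpolation=cv2.INTER_CUBIC) for i in(t,w)]
    r=cv2.matchTemplate(w,t,cv2.TM_CCOEFF_NORMED);_,m,_,p=cv2.minMaxLoc(r)
    d=np.array(p)/8-S
    print(n,round(m,3),'px',d,'mm',((back(v+d,z,k4)-X[:2])*1000).round(2))
```

```text
pep 0.997 px [0.5   1.375] mm [[-1.24 -0.12]]
salt 0.994 px [0.125 0.   ] mm [[-0.02 -0.11]]
tall 0.994 px [0.375 0.   ] mm [[-0.07 -0.32]]
rest 0.698 px [-7.375  0.125] mm [[1.32 6.75]]
```

Run:
```python
from h import *
from rig import hand_in
snap('top');snap('side')
for n in('egg_cup','counter_bell','tea_infuser'):
  for c in('top','side'): print(n,c,[(np.round(d['centre'],3).tolist(),round(d['conf'],2)) for d in nets.spot_point(c,n)[:1]])
print(hand_in())
```

```text
egg_cup top [([0.474, 0.258, 0.005], 0.64)]
egg_cup side [([0.474, 0.262, 0.004], 0.75)]
counter_bell top []
counter_bell side [([0.399, -0.03, 0.001], 0.75)]
tea_infuser top [([0.773, 0.12, -0.002], 0.83)]
tea_infuser side [([0.775, 0.119, 0.001], 0.56)]
the job is handed in; nothing more can be done
None
```

Handed in at about 56 s of the 141 s: the egg cup stands upright within about 1–2 mm of the show pad's middle; salt, tall cup and pepper are back upright on their spots (salt and tall cup within about 0.3 mm, pepper about 1.2 mm off); nothing fell, and the bell and infuser still measure where they started, within camera error.

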